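# Stand up the bottles and clamp them in the carrier

## Task

The bottles of workshop fluid are to go out in the carrier. Stand every bottle that has tipped over onto the bench upright, cap up, in a single row on the carrier's aluminium bed, in line with the two orange jaws and between them, next to the blue one already standing there; then squeeze the trigger of the quick clamp again and again until the sliding jaw has closed up the row and grips it firmly, and let go of the trigger. Move the sliding jaw only by its trigger, and leave the carburettor, the hammer and the red tray where they are.

Things in the scene. Friction and masses are not known exactly. Their poses are not given: they have to be found in the camera images.
- carrier: bottle carrier with built-in quick clamp, fixed. Origin: on the bench at the foot of the fixed jaw's face; z up, y along the lane from the fixed jaw (face y = 0) to the sliding jaw. Aluminium bed with a slot down the middle: x -65 to 65 mm, y 0 to 345, top z = 16 mm. Fixed jaw: 44 mm wide, top z = 72. Black housing y -112 to 0, 54 wide, top z = 46. A steel bar (z < 15) comes out behind as the jaw closes
- handle_grip (a point): middle of the fixed upright handle (black, orange back) at squeezing height, 145 mm above the bench, carrier y = -93 mm. Handle 26 mm wide along x, 14 mm thick along y, top 175 mm above the bench. Axes as the carrier's
- trigger_grip (a point): middle of the orange trigger at squeezing height; moves with it. 24 mm wide (x), 10 mm thick (y), top 165 mm above the bench, on the lane's side of the handle: 38 mm from it centre to centre at rest, 16 mm fully squeezed (50 and 28 mm over both backs). 50 mm free from its lane side at rest to the fixed jaw's face; jaw and bottles there stay below 140 mm height
- trigger (a joint): trigger angle, rad: 0 at rest, 0.232 fully squeezed to the handle (22 mm travel at squeezing height; hinge 50 mm above the bench). A spring returns it when let go. A free stroke takes 6 to 9 N of squeeze, a tightening one 15 to 25 N; 45 N of grip does it well
- jaw (a joint): travel of the sliding jaw, m: 0 fully open (pad face at carrier y = 320 mm), grows as it closes, at most 0.24. A full squeeze of the trigger draws it about 10 mm towards the fixed jaw, a partial one less; when the trigger is let go the jaw stays (ratchet: it cannot go back)
- pad (a joint): how far the sprung pad of the sliding jaw is pushed in, m: 0 when nothing touches it, 0.010 at most. It presses with 2 N plus 2 N per mm: 0.005 is 12 N, a firm grip
- pad_face (a point): middle of the face of the orange pad on the sliding jaw that presses the row; pad 42 mm wide, 48 high, its middle 44 mm above the bench; the black jaw behind is 36 mm wide, top 71 mm above the bench, and ends 44 mm behind the face. Axes as the carrier's
- stand_a_mid (a point): square plastic bottle blue with a white cap, body 44 x 44 mm, 100 tall, round screw cap (26 mm wide) up to 122 mm, about 0.22 kg, part-full; stands on the bed next to the fixed jaw at the start. The point is on its long axis, 60 mm above its underside; its z axis runs along the bottle towards the cap
- tip_a_mid (a point): square plastic bottle green with a white cap, body 44 x 44 mm, 100 tall, round screw cap (26 mm wide) up to 122 mm, about 0.22 kg, part-full; lies on its side on the bench at the start (its axis 22 mm up), roughly along the lane, cap either way; may be absent. The point is on its long axis, 60 mm above its underside; its z axis runs along the bottle towards the cap
- tip_b_mid (a point): square plastic bottle grey with a red cap, body 44 x 44 mm, 100 tall, round screw cap (26 mm wide) up to 122 mm, about 0.22 kg, part-full; lies on its side on the bench at the start (its axis 22 mm up), roughly along the lane, cap either way; may be absent. The point is on its long axis, 60 mm above its underside; its z axis runs along the bottle towards the cap
- tip_c_mid (a point): square plastic bottle red with a yellow cap, body 44 x 44 mm, 100 tall, round screw cap (26 mm wide) up to 122 mm, about 0.22 kg, part-full; lies on its side on the bench at the start (its axis 22 mm up), roughly along the lane, cap either way; may be absent. The point is on its long axis, 60 mm above its underside; its z axis runs along the bottle towards the cap
- tip_d_mid (a point): square plastic bottle yellow with a black cap, body 44 x 44 mm, 100 tall, round screw cap (26 mm wide) up to 122 mm, about 0.22 kg, part-full; lies on its side on the bench at the start (its axis 22 mm up), roughly along the lane, cap either way; may be absent. The point is on its long axis, 60 mm above its underside; its z axis runs along the bottle towards the cap
- carburettor: bystander: carburettor body of grey cast metal, about 140 x 80 mm, 80 mm high; origin under its middle
- hammer: bystander: hammer, 280 mm long, lying beyond the +y side; origin under its middle, x along the handle
- parts_tray: bystander: red open tray, 120 x 160 mm, 35 mm high; origin under its middle
There are look-alikes about, which are no part of the job. Of the things that look like the part that bears tip_d_mid, the smallest one is meant. There is more than one size of the part that bears tip_b_mid; the job needs the smaller.

How it is judged:
By the outcome, as a careful person would: the job done as asked, in the order asked, and still so for the second after the job is handed in, with the robot touching nothing.
Of tip_a, tip_b, tip_c, tip_d only 3 to 4 are there at a start; the rules pass over those that are not, and their reading is None.
At some moment in a run one of tip_a, tip_b, tip_c, tip_d may be knocked a few centimetres aside while the robot is not near it.
Once in a run the grip may slacken for a moment while it holds something.
It also fails if it takes over 210 s, if anything falls off the work surface, if the arm or the gripper's body presses on something with over 40 N, if the wrist force passes 120 N, or if a joint passes its speed limit or range.

## Robot

A 7-joint arm with a two-finger parallel gripper is mounted at the origin on the work surface. World frame = base frame: x ahead of the robot, y to its left, z up, the work surface at z = 0. Lengths are in m, angles in rad, forces in N, time in s.
With the tool pointing down it reaches from about 0.425 to 0.875 m from the base axis. Payload 4.7 kg.
Tool frame: the origin (TCP) lies midway between the tips of the shut fingers; the grasp point (between the pads) lies 19 mm behind it; z points along the fingers, y is the line along which they close (so a half turn about z gives the same grasp; the last joint's range is limited). The gripper opens to 87 mm and grips with 3 to 60 N. Pads are 19 mm wide; open, the fingers measure 117 mm over their backs; the gripper's body (75 mm by 190 mm) begins 51 mm behind the grasp point.
Start: joints at [-1.126, 0.321, -0.07, 1.45, 0.023, 1.371, -0.057], TCP at [0.271, 0.591, 0.196] pointing down, gripper open.
Joint ranges: [-2.86, 2.86], [-0.3, 2.09], [-1.38, 1.24], [0.06, 2.45], [-1.56, 4.7], [0.09, 2.05], [-2.69, 2.69]. Speed limits (rad/s): [2.57, 2.57, 3.14, 3.14, 3.14, 3.14, 3.14].

## Interface

Orientations are given as a unit quaternion [w, x, y, z].
In Python, from plant import robot, viewer, ticket gives the robot as it stands. The module is installed in compiled form; this text tells all that it offers.
- The arm moves only by the tool carry_out, never from a script. Its argument "increments" is a list of rows, each a list of 7 numbers: the gripper command: -1 is shut, 1 is fully open, values between are in proportion, then the shift along the tool's x, y, z in m, then the turn, a rotation vector about the tool's x, y, z in degrees. In form: [[grip, x, y, z, rx, ry, rz], ...]. A call has 1 to 5 rows; each row is the pose to reach, as a shift and turn from the pose commanded when the call began, along the tool's axes at that moment; what a row does not reach only later rows make up. A row lasts 1/8 s, in which the tool goes at most 62.5 mm and 10.7 degrees, less where a joint would pass 70% of its speed; a pose out of reach is approached as far as the arm can. A call with a gripper value outside its range is refused whole. The fingers move at their own pace and stop on an object; "grip_force" is the grip in N (left out, the last holds). Time passes only in rows, so rows that repeat a pose let the fingers close. It gives the time, the measured TCP pose, the force, the opening and the grip force at its end, in the units of the state.
- robot.sense(): the state, without advancing time (a new reading comes with each control period).
- viewer.read_camera(name): name is "side" or "top"; returns (picture, depth): 420x560x3 uint8, red, green, blue; 420x560 float32, m along the optical axis (not along the pixel's ray), 0 where there is no reading.
- viewer.calibration(name): a dict with "fov_y" (degrees; the focal length in pixels is half the picture's height over the tangent of half this angle, whatever the lens; pixels are square), "cx", "cy" (the principal point, pixels), "R" (3x3) and "t" (3): a world point X has camera coordinates R X + t. Camera axes: x right, y down, z forward; pixel columns grow to the right and rows downward; lengths in m; the calibration is good to about 2 mm. A picture is of the moment at which its call begins. calibration takes no time and is no camera call.
- ticket.finish_job(): hands the job in; it is judged then, once.
The state is a dict: "time_s": time; "joints": joint angles; "qd": joint speeds; "effort": joint torques, N m; "ee_pos": TCP position; "orientation": TCP orientation; "force": force on the tool from outside, world axes, zero at the start; "torque": the same for the moment, N m; "gripper_width": opening from 0.0 (shut) to 1.0 (fully open); "grip_force": force on a finger pad.
Only numpy, scipy, OpenCV 4.12 (cv2) and the standard library are available. Lean on these libraries where they do the work, as an engineer would, in place of code of your own. Each camera call takes 0.05 s, during which the arm holds its last target. There are 200 camera calls.

## Working session

There is one attempt and no reset: what is moved stays moved. The work goes in short steps, Python scripts to look and compute and a tool call to move; the robot and the scene stay as the last step left them, time stands still between calls to the robot, and variables do not carry over. Pictures are saved under pics/ and viewed, at most 14 in all, crops included, and the job is handed in when it is done.

Besides the shell and the picture viewer there is one more tool, called after "Request:" in YAML: its name, and indented under it one key for each argument. carry_out: Moves the arm, as the interface text tells. Its arguments: {"type":"object","properties":{"increments":{"type":"array","items":{"type":"array","items":{"type":"number"}}},"grip_force":{"type":"number"}},"required":["increments"]}

```bash
mkdir -p pics; cat > h.py <<'E'
import numpy as np, cv2
from plant import robot, viewer, ticket
from scipy.spatial.transform import Rotation as Rn
def cam(n):
    p,d=viewer.read_camera(n); return p.copy(),d.copy()
def K(n):
    c=viewer.calibration(n); f=210/np.tan(np.radians(c["fov_y"])/2)
    return f,c["cx"],c["cy"],np.array(c["R"]),np.array(c["t"])
def plane(n,u,v,z):
    f,cx,cy,R,t=K(n); r=R.T@np.array([(u-cx)/f,(v-cy)/f,1]); o=-R.T@t
    return o+r*(z-o[2])/r[2]
def cloud(n,d):
    f,cx,cy,R,t=K(n); v,u=np.mgrid[0:420,0:560]
    P=np.stack([(u-cx)/f*d,(v-cy)/f*d,d],-1); return (P-t)@R
def proj(n,X):
    f,cx,cy,R,t=K(n); c=R@np.array(X)+t; return c[0]/c[2]*f+cx,c[1]/c[2]*f+cy
def save(name,p): cv2.imwrite("pics/"+name,cv2.cvtColor(p,cv2.COLOR_RGB2BGR))
def pose():
    s=robot.sense(); return np.array(s["ee_pos"]),Rn.from_quat(np.array(s["orientation"])[[1,2,3,0]]),s
def delta(p,R=None):
    P,Q,s=pose(); print("shift",np.round(Q.inv().apply(np.array(p)-P),4), "rot",np.round((Q.inv()*R).as_rotvec(degrees=True),1) if R is not None else "")
E
python3 - <<'E'
from h import *
for n in("top","side"):
    p,d=cam(n); save(n+"0.png",cv2.resize(p,(800,600))); print(n,viewer.calibration(n),(d>0).mean())
s=robot.sense();print({k:np.round(v,3) for k,v in s.items()})
E
```

```text
top {'fov_y': 42.57424498787168, 'cx': 277.5339316258526, 'cy': 204.27398050363797, 'R': array([[-0.02744063, -0.99946839, -0.01760546],
       [-0.99133372,  0.02947232, -0.1280189 ],
       [ 0.12846971,  0.01393997, -0.99161545]]), 't': array([0.04489637, 0.47866662, 1.70696483])} 0.9957738095238096
side {'fov_y': 52.543970877535095, 'cx': 276.6894235678093, 'cy': 211.72347844299006, 'R': array([[ 0.98326474, -0.18213065,  0.00434584],
       [-0.13219753, -0.72969955, -0.67086688],
       [ 0.12535658,  0.65906524, -0.74156506]]), 't': array([-0.45742546,  0.15291617,  1.36653453])} 0.9957908163265307
{'time_s': np.float64(0.1), 'joints': array([-1.126,  0.322, -0.07 ,  1.452,  0.023,  1.371, -0.057]), 'qd': array([ 0.002, -0.001, -0.001,  0.   ,  0.   , -0.   ,  0.002]), 'effort': array([ 0.0000e+00, -4.9257e+01, -4.0500e-01, -3.1340e+01, -6.4000e-02,
        4.0000e-02,  0.0000e+00]), 'ee_pos': array([0.271, 0.59 , 0.195]), 'orientation': array([-0.   ,  0.214,  0.977, -0.001]), 'force': array([ 0.799,  0.473, -0.238]), 'torque': array([0.007, 0.031, 0.006]), 'grip_force': np.float64(0.0), 'gripper_width': np.float64(0.997)}
```

View pics/top0.png

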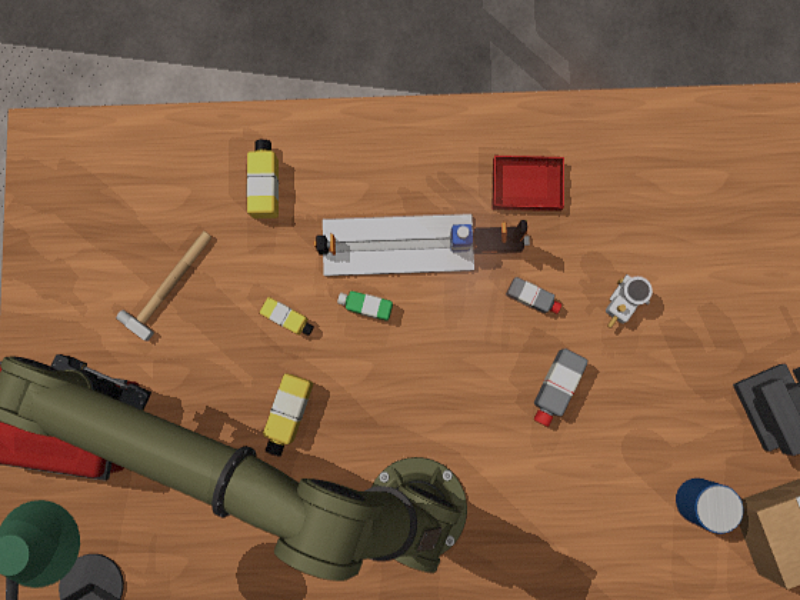

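View pics/side0.png

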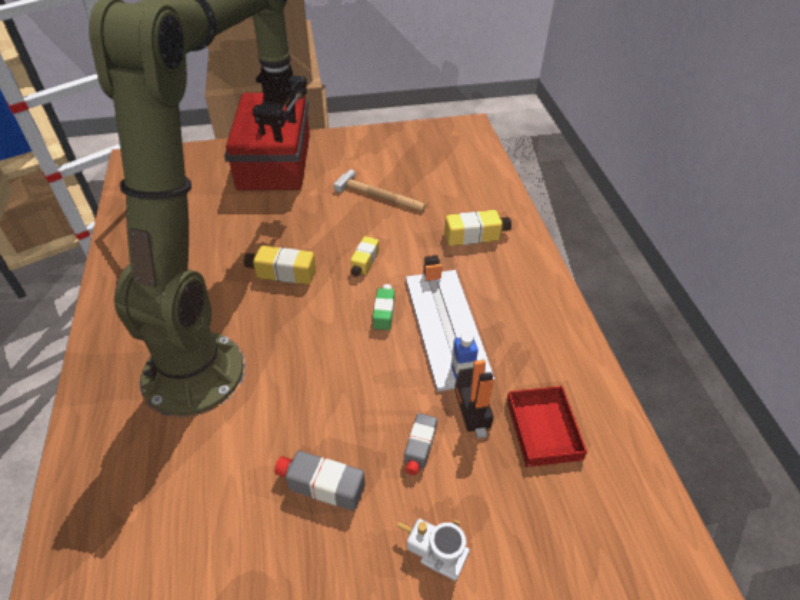

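The top view (800 px wide) shows these things:
- **Yellow bottles:** at (262,178), (290,410) and (286,316). The one at (286,316) is the smallest, so it is tip_d.
- **Grey bottles:** at (560,385) and (534,296). The one at (534,296) is the smaller, so it is tip_b.
- **Green bottle:** at (367,305), which is tip_a.
- **Red bottle:** none, so tip_c is absent.
- **Carrier:** the bed spans x 322–474, with blue at (461,235) and the handle at (522,237).

Next I'll measure positions and confirm the choices in one crop.

```bash
cat >> h.py <<'E'
HS={"green":((45,90,40),(80,255,255)),"yellow":((22,90,70),(33,255,255)),"blue":((105,120,50),(125,255,255))}
def bottle_obbs(p,d):
    """raised blobs standing 15..60 mm over the bench, OBB of points"""
    C=cloud("top",d); hsv=cv2.cvtColor(p,cv2.COLOR_RGB2HSV); out=[]
    m=((C[...,2]>0.014)&(C[...,2]<0.09)&(d>0)).astype(np.uint8)
    n,L,st,ce=cv2.connectedComponentsWithStats(m)
    for i in range(1,n):
        if st[i,4]<150: continue
        k=L==i; P=C[k]; r=cv2.minAreaRect((P[:,:2]*1000).astype(np.float32))
        print("c_px",np.round(ce[i]),"n",st[i,4],"ctr",np.round(r[0],1),"size",np.round(r[1],1),"ang",round(r[2],1),"z90",round(np.percentile(P[:,2],90),3),"hsv",np.round(np.median(hsv[k],0)))
E
python3 - <<'E'
from h import *
p,d=cam("top"); bottle_obbs(p,d)
save("crop1.png",cv2.resize(p[145:300,170:420],None,fx=3.2,fy=3.2,interpolation=cv2.INTER_CUBIC))
C=cloud("top",d)
m=((abs(C[...,2]-.016)<.006)&(p.min(-1)>120)).astype(np.uint8)
n,L,st,ce=cv2.connectedComponentsWithStats(m)
for i in range(1,n):
    if st[i,4]>300:
        r=cv2.minAreaRect((C[L==i][:,:2]*1000).astype(np.float32)); print("bed",ce[i],st[i,4],r,np.median(C[L==i][:,2]))
hsv=cv2.cvtColor(p,cv2.COLOR_RGB2HSV)
m=cv2.inRange(hsv,(105,120,50),(125,255,255)); m[:, :300]=0; m[:,345:]=0; P=C[m>0]; P=P[P[:,2]>.09]; print("blue",len(P),P.min(0),P.max(0),np.median(P,0))
P=C[140:185,340:385].reshape(-1,3); P=P[P[:,2]>.15]; print("handle/trig",len(P),P.min(0),P.max(0),np.median(P,0))
E
```

```text
c_px [183. 126.] n 1086 ctr [752.2 331.6] size [ 63.7 177.7] ang 89.9 z90 0.069 hsv [ 29. 138. 186.]
c_px [370. 127.] n 421 ctr [ 725.7 -277.2] size [161.1 124.3] ang 86.6 z90 0.039 hsv [  2. 190.  79.]
c_px [287. 171.] n 3183 ctr [591.4 -22.2] size [130.8 469.8] ang 0.2 z90 0.051 hsv [114.   4. 185.]
c_px [114. 203.] n 791 ctr [517.7 547.6] size [ 89.2 280.1] ang 48.8 z90 0.031 hsv [ 16. 100. 168.]
c_px [373. 207.] n 524 ctr [ 459.4 -278.3] size [121.3  46.1] ang 62.1 z90 0.049 hsv [ 22.   7. 119.]
c_px [440. 209.] n 659 ctr [ 444.4 -470.1] size [ 79.7 124.5] ang 38.7 z90 0.084 hsv [ 19.  10. 139.]
c_px [256. 213.] n 496 ctr [454.2 105.4] size [122.2  45. ] ang 74.0 z90 0.049 hsv [ 67. 136. 156.]
c_px [200. 222.] n 494 ctr [428.5 279.6] size [122.9  44.4] ang 60.4 z90 0.05 hsv [ 29. 140. 186.]
c_px [391. 270.] n 1102 ctr [ 254.1 -317.2] size [ 64.1 170.7] ang 61.4 z90 0.066 hsv [ 60.   5. 120.]
c_px [533. 281.] n 776 ctr [ 200. -796.] size [161.5 125.1] ang 21.7 z90 0.045 hsv [101.  10.  68.]
c_px [200. 289.] n 1147 ctr [211.8 284.3] size [ 66.  176.8] ang 69.6 z90 0.069 hsv [ 26. 147. 185.]
c_px [298. 337.] n 732 ctr [ 47.9 -23.9] size [214.5 111.3] ang 60.3 z90 0.051 hsv [29. 75. 69.]
c_px [482. 348.] n 295 ctr [  13.9 -589.9] size [44.4 97.6] ang 64.8 z90 0.084 hsv [107. 169.  69.]
c_px [533. 368.] n 711 ctr [ -36.6 -735.4] size [110.7 218.1] ang 64.9 z90 0.083 hsv [ 15. 122.  83.]
bed [276.67147887 171.45633803] 2840 ((592.176025390625, 26.739410400390625), (131.30723571777344, 345.01470947265625), 0.15620611608028412) 0.015953995826736213
blue 71 [ 0.57076971 -0.13357124  0.10718963] [ 0.6132313  -0.09304592  0.1228854 ] [ 0.59392015 -0.10199552  0.11535347]
handle/trig 92 [ 0.25645707 -0.24711399  0.15027419] [0.60753071 0.00697005 1.75472149] [ 0.58943293 -0.23254584  0.16879882]
```

View pics/crop1.png

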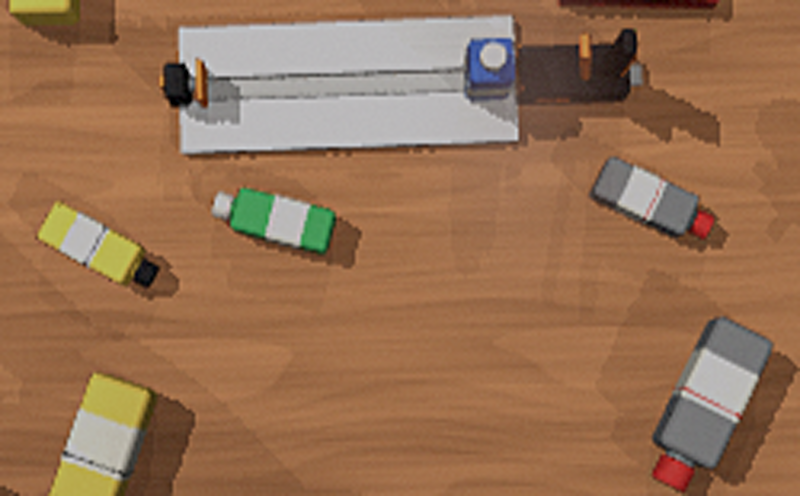

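The crop confirms the small yellow (crop 97,243), green (275,220) and small grey (645,195). The large yellow and grey bottles are look-alikes. I start with green, whose cap points to +y; it needs a staging stand and a regrasp.

```bash
cat >> h.py <<'E'
def Rpick(c,s,t):
    c=np.array([c[0],c[1],0.])/np.hypot(*c[:2]); t=np.radians(t)
    a=np.array([0,0,-np.cos(t)])-c*np.sin(t); y=s*np.cross([0,0,1],c); return Rn.from_matrix(np.c_[np.cross(y,a),y,a])
def Rplace(h,s,t):
    h=np.array([h[0],h[1],0.])/np.hypot(*h[:2]); t=np.radians(t)
    a=np.array([0,0,-np.sin(t)])+h*np.cos(t); y=s*np.cross([0,0,1],h); return Rn.from_matrix(np.c_[np.cross(y,a),y,a])
def Rdown(yx,yy): 
    y=np.array([yx,yy,0]);a=np.array([0,0,-1.]); return Rn.from_matrix(np.c_[np.cross(y,a),y,a])
def plan(seq):
    """seq of (name, axis point, R, back, lift): TCP = point + R*[0,0,13] - back*a + lift*z ; each given from the previous one"""
    P,Q,s=pose(); print("now",np.round(P,4),"j",np.round(s["joints"],2))
    for nm,X,R,b,l in seq:
        T=np.array(X)+R.apply([0,0,.013-b])+[0,0,l]; sh=Q.inv().apply(T-P); rv=(Q.inv()*R).as_rotvec(degrees=True)
        print(nm,"TCP",np.round(T,3),"shift",np.round(sh,4),"rot",np.round(rv,1),"rows",round(max(np.linalg.norm(sh)/.0625,np.linalg.norm(rv)/10.7),1)); P,Q=T,R
E
python3 - <<'E'
from h import *
c=(.276,.961); R=Rpick(c,-1,40); X=[.4542,.1054,.022]
plan([("pre",X,R,.10,.03),("grasp",X,R,0,0),("lift",X,R,0,.12)])
E
```

```text
now [0.2713 0.5902 0.1954] j [-1.13  0.32 -0.07  1.45  0.02  1.37 -0.06]
pre TCP [0.47  0.159 0.119] shift [-0.3602 -0.3087  0.0773] rot [ 28.2 -32.9  77.8] rows 8.3
grasp TCP [0.452 0.097 0.012] shift [ 0.0193 -0.      0.123 ] rot [0. 0. 0.] rows 2.0
lift TCP [0.452 0.097 0.132] shift [-0.0771  0.     -0.0919] rot [0. 0. 0.] rows 1.9
```

Request:
carry_out:
  increments:
    - [1,-0.04,-0.03,0,3,-4,9]
    - [1,-0.08,-0.07,0,6,-7.5,18]
    - [1,-0.12,-0.105,0,9.5,-11,26]
    - [1,-0.165,-0.14,0,13,-15,35]
    - [1,-0.2,-0.175,0.01,16,-18.5,44]

```text
time_s: 0.78
ee_pos: [0.3812, 0.3469, 0.1867]
orientation: [0.125, 0.559, 0.803, -0.166]
force: [-0.1, 0.4, -0.7]
gripper_width: 1.001
grip_force: 0.0
```

```bash
python3 - <<'E'
from h import *
p,d=cam("top"); bottle_obbs(p,d)
c=(.276,.961); R=Rpick(c,-1,40); X=[.4542,.1054,.022]
plan([("pre",X,R,.10,.03),("grasp",X,R,0,0)])
E
```

```text
c_px [183. 127.] n 1086 ctr [752.8 331.7] size [ 63.5 180.4] ang 89.6 z90 0.069 hsv [ 29. 137. 192.]
c_px [371. 127.] n 421 ctr [ 726.4 -277.1] size [160.5 124.7] ang 86.4 z90 0.039 hsv [  2. 189.  81.]
c_px [287. 171.] n 3220 ctr [591.7 -29.8] size [131.5 482.7] ang 0.1 z90 0.051 hsv [114.   4. 191.]
c_px [125. 189.] n 489 ctr [545.7 530. ] size [ 28.1 214.8] ang 52.5 z90 0.03 hsv [ 16. 102. 167.]
c_px [373. 207.] n 521 ctr [ 459.3 -278.6] size [122.4  45.9] ang 62.3 z90 0.049 hsv [ 23.   7. 124.]
c_px [440. 209.] n 655 ctr [ 442.7 -468.5] size [ 80.1 124.4] ang 38.9 z90 0.084 hsv [ 19.  10. 144.]
c_px [256. 213.] n 500 ctr [454.5 105.5] size [122.1  45.5] ang 73.5 z90 0.05 hsv [ 67. 134. 162.]
c_px [200. 222.] n 494 ctr [429.8 282.4] size [130.8  44.3] ang 59.4 z90 0.049 hsv [ 29. 138. 192.]
c_px [391. 270.] n 1096 ctr [ 254.3 -317.1] size [ 64.  170.5] ang 60.5 z90 0.066 hsv [ 60.   4. 125.]
c_px [533. 281.] n 776 ctr [ 199.4 -796.5] size [164.6 124.1] ang 20.0 z90 0.045 hsv [100.  10.  72.]
c_px [202. 283.] n 893 ctr [227.9 278.5] size [ 66.  142.9] ang 69.4 z90 0.069 hsv [ 23. 147. 144.]
c_px [ 87. 302.] n 467 ctr [188.1 635.2] size [  8.3 178.2] ang 80.2 z90 0.084 hsv [  4. 213.  47.]
c_px [301. 340.] n 689 ctr [ 35.7 -31.5] size [218.8 123.6] ang 45.6 z90 0.054 hsv [28. 75. 56.]
c_px [482. 348.] n 292 ctr [  13.6 -589.5] size [42.  97.3] ang 65.7 z90 0.081 hsv [107. 166.  73.]
c_px [533. 368.] n 724 ctr [ -36.  -734.7] size [111.9 218.2] ang 64.7 z90 0.083 hsv [ 15. 120.  87.]
now [0.3838 0.3399 0.1846] j [-1.08  0.3   0.14  1.57  0.21  1.61 -0.63]
pre TCP [0.47  0.159 0.119] shift [-0.1574  0.0337  0.136 ] rot [ 11.8 -13.9  32.8] rows 3.5
grasp TCP [0.452 0.097 0.012] shift [ 0.0193 -0.      0.123 ] rot [0. 0. 0.] rows 2.0
```

Request:
carry_out:
  increments:
    - [1,-0.035,0.008,0.034,3,-3.5,8.2]
    - [1,-0.078,0.017,0.068,6,-7,16.4]
    - [1,-0.117,0.025,0.102,9,-10.5,24.6]
    - [1,-0.157,0.034,0.136,11.8,-13.9,32.8]
    - [1,-0.157,0.034,0.136,11.8,-13.9,32.8]

```text
time_s: 1.45
ee_pos: [0.4698, 0.1645, 0.116]
orientation: [0.204, 0.747, 0.57, -0.273]
force: [-1.0, 0.4, 0.6]
gripper_width: 1.001
grip_force: 0.0
```

```bash
python3 - <<'E'
from h import *
c=(.28,.96); R=Rpick(c,-1,40); X=[.4545,.1055,.022]
plan([("grasp",X,R,0,0)])
E
```

```text
now [0.4698 0.1645 0.116 ] j [-0.94  0.51  0.33  1.58  0.26  1.63 -0.93]
grasp TCP [0.452 0.097 0.012] shift [0.0134 0.0014 0.1242] rot [ 0.3 -0.1  0.8] rows 2.0
```

Request:
carry_out:
  increments:
    - [1,0.005,0,0.042,0,0,0.4]
    - [1,0.01,0.001,0.084,0.3,0,0.8]
    - [1,0.0134,0.0014,0.124,0.3,0,0.8]
    - [1,0.0134,0.0014,0.124,0.3,0,0.8]
    - [-1,0.0134,0.0014,0.124,0.3,0,0.8]
  grip_force: 30

```text
time_s: 2.08
ee_pos: [0.4529, 0.1057, 0.0144]
orientation: [0.203, 0.75, 0.569, -0.268]
force: [0.3, -0.2, -0.2]
gripper_width: 0.95
grip_force: 0.0
```

Request:
carry_out:
  increments:
    - [-1,0,0,0,0,0,0]
    - [-1,0,0,0,0,0,0]
    - [-1,0,0,0,0,0,0]

```text
time_s: 2.45
ee_pos: [0.4523, 0.1043, 0.0138]
orientation: [0.203, 0.751, 0.568, -0.269]
force: [0.5, 0.1, 0.3]
gripper_width: 0.632
grip_force: 0.0
```

```bash
python3 - <<'E'
from h import *
print(robot.sense()["gripper_width"],robot.sense()["grip_force"])
c=(.28,.96); R=Rpick(c,-1,40); X=[.4545,.1055,.022]
R2=Rplace((0,1),-1,40); S=[.592,.075,.077]
plan([("lift",X,R,0,.14),("over",S,R2,0,.06),("down",S,R2,0,.001)])
E
```

```text
0.6323409749756069 0.0
now [0.4523 0.1043 0.0138] j [-0.9   0.55  0.34  1.77  0.27  1.39 -0.96]
lift TCP [0.452 0.097 0.152] shift [-0.0928  0.0016 -0.1026] rot [ 0.3 -0.6  0.4] rows 2.2
over TCP [0.592 0.085 0.129] shift [0.0358 0.1378 0.0005] rot [  1.6  89.3 -18. ] rows 8.5
down TCP [0.592 0.085 0.07 ] shift [-0.0452  0.      0.0379] rot [0. 0. 0.] rows 0.9
```

Request:
carry_out:
  increments:
    - [-1,0,0,0,0,0,0]
    - [-1,0,0,0,0,0,0]
    - [-1,0,0,0,0,0,0]

```text
time_s: 2.82
ee_pos: [0.4523, 0.1038, 0.0136]
orientation: [0.203, 0.751, 0.568, -0.269]
force: [0.5, 0.1, 0.6]
gripper_width: 0.503
grip_force: 30.0
```

Request:
carry_out:
  increments:
    - [-1,-0.022,0,-0.026,0,0,0]
    - [-1,-0.046,0,-0.052,0,0,0]
    - [-1,-0.07,0,-0.077,0,0,0]
    - [-1,-0.093,0,-0.103,0,0,0]
    - [-1,-0.093,0,-0.103,0,0,0]

```text
time_s: 3.45
ee_pos: [0.4516, 0.0982, 0.1535]
orientation: [0.203, 0.752, 0.568, -0.267]
force: [0.2, 1.1, -2.2]
gripper_width: 0.504
grip_force: 30.0
```

```bash
python3 - <<'E'
from h import *
s=robot.sense();print(s["gripper_width"],s["grip_force"],s["force"])
R2=Rplace((0,1),-1,40); S=[.592,.075,.084]
plan([("over",S,R2,0,.06),("down",S,R2,0,.001)])
p,d=cam("side"); save("s1.png",p[100:380,200:480])
E
```

```text
0.503795202298655 29.9614879488945 [ 0.16217443  1.11202039 -2.23078767]
now [0.4516 0.0982 0.1535] j [-0.92  0.36  0.37  1.7   0.32  1.63 -0.89]
over TCP [0.592 0.085 0.136] shift [ 0.0312  0.1387 -0.0022] rot [  1.7  88.6 -17.4] rows 8.4
down TCP [0.592 0.085 0.077] shift [-0.0452  0.      0.0379] rot [0. 0. 0.] rows 0.9
```

View pics/s1.png

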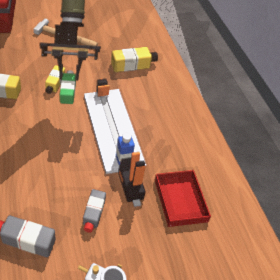

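The green bottle is held and lifted (crop 67,88). Now I stand it up over the bed.

Request:
carry_out:
  increments:
    - [-1,0.0,0.016,-0.01,0.2,9.9,-1.9]
    - [-1,0.0,0.031,-0.02,0.4,19.7,-3.9]
    - [-1,0.005,0.046,-0.02,0.6,29.5,-5.8]
    - [-1,0.01,0.062,-0.02,0.8,39.4,-7.7]
    - [-1,0.015,0.077,-0.02,1,49.2,-9.7]

```text
time_s: 4.12
ee_pos: [0.5307, 0.1, 0.1568]
orientation: [-0.082, 0.747, 0.658, 0.048]
force: [0.3, -0.2, -2.5]
gripper_width: 0.501
grip_force: 30.0
```

```bash
python3 - <<'E'
from h import *
R2=Rplace((0,1),-1,40); S=[.592,.075,.084]
plan([("over",S,R2,0,.06),("down",S,R2,0,.001)])
E
```

```text
now [0.5307 0.1    0.1568] j [-0.54  0.13  0.48  1.79 -0.26  1.27 -0.1 ]
over TCP [0.592 0.085 0.136] shift [-0.0106  0.0638  0.0157] rot [ 0.5 39.3 -7.8] rows 3.7
down TCP [0.592 0.085 0.077] shift [-0.0452  0.      0.0379] rot [0. 0. 0.] rows 0.9
```

Request:
carry_out:
  increments:
    - [-1,-0.003,0.016,0.004,0.1,9.8,-1.9]
    - [-1,-0.005,0.032,0.008,0.2,19.6,-3.9]
    - [-1,-0.008,0.048,0.012,0.4,29.5,-5.8]
    - [-1,-0.0106,0.064,0.0157,0.5,39.3,-7.8]
    - [-1,-0.0106,0.064,0.0157,0.5,39.3,-7.8]

```text
time_s: 4.75
ee_pos: [0.5901, 0.0799, 0.1274]
orientation: [-0.3, 0.647, 0.637, 0.292]
force: [-0.5, 0.9, -1.6]
gripper_width: 0.501
grip_force: 30.0
```

```bash
python3 - <<'E'
from h import *
R2=Rplace((0,1),-1,40); S=[.592,.075,.084]
plan([("down",S,R2,0,.004)])
p,d=cam("side"); save("s2.png",cv2.resize(p[120:320,220:420],None,fx=2,fy=2)); C=cloud("side",d)
hsv=cv2.cvtColor(p,cv2.COLOR_RGB2HSV); m=cv2.inRange(hsv,*HS["green"]); m[:, :250]=0; P=C[(m>0)&(C[...,2]>.03)]
print(len(P),np.percentile(P,[1,99],axis=0))
E
```

```text
now [0.5901 0.0799 0.1274] j [-0.08  0.49  0.5   1.73 -0.99  1.53  0.74]
down TCP [0.592 0.085 0.08 ] shift [-0.033   0.0026  0.0349] rot [-0.2  0.5 -1. ] rows 0.8
2 [[0.57615029 0.04652591 0.07615908]
 [0.57921625 0.04756429 0.07667783]]
```

View pics/s2.png

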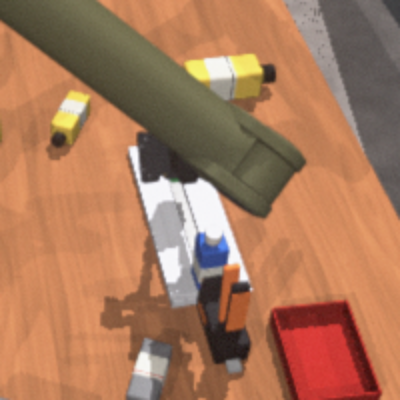

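The arm hides the bottle, so I lower it and watch the force.

Request:
carry_out:
  increments:
    - [-1,-0.011,0.001,0.012,-0.1,0.2,-0.3]
    - [-1,-0.022,0.002,0.023,-0.2,0.5,-1]
    - [-1,-0.031,0.0026,0.033,-0.2,0.5,-1]
    - [-1,-0.033,0.0026,0.035,-0.2,0.5,-1]
    - [-1,-0.033,0.0026,0.035,-0.2,0.5,-1]

```text
time_s: 5.42
ee_pos: [0.5953, 0.0904, 0.0893]
orientation: [-0.296, 0.635, 0.645, 0.304]
force: [0.1, -0.4, -2.0]
gripper_width: 0.5
grip_force: 30.0
```

Request:
carry_out:
  increments:
    - [-1,-0.0023,0,0.002,0,0,0]
    - [-1,-0.0023,0,0.002,0,0,0]
    - [-1,-0.0023,0,0.002,0,0,0]

```text
time_s: 5.8
ee_pos: [0.5954, 0.0901, 0.0862]
orientation: [-0.296, 0.636, 0.645, 0.304]
force: [0.0, -1.0, -2.2]
gripper_width: 0.497
grip_force: 30.0
```

Request:
carry_out:
  increments:
    - [-1,-0.003,0,0.0026,0,0,0]
    - [-1,-0.006,0,0.005,0,0,0]
    - [-1,-0.006,0,0.005,0,0,0]

```text
time_s: 6.18
ee_pos: [0.5951, 0.0902, 0.0776]
orientation: [-0.296, 0.636, 0.645, 0.303]
force: [-0.4, 0.8, -2.9]
gripper_width: 0.504
grip_force: 30.0
```

```bash
python3 - <<'E'
from h import *
R2=Rplace((0,1),-1,40); S=[.592,.075,.084]
plan([("down",S,R2,0,0)]); print(robot.sense()["force"])
E
```

```text
now [0.5951 0.0902 0.0776] j [-0.07  0.56  0.47  1.75 -1.04  1.48  0.84]
down TCP [0.592 0.085 0.076] shift [-0.0048 -0.0031 -0.0028] rot [ 0.2 -0.2  0.9] rows 0.1
[-0.40637963  0.80571794 -2.92172837]
```

Request:
carry_out:
  increments:
    - [-1,-0.0015,0,0.0013,0,0,0]
    - [-1,-0.0015,0,0.0013,0,0,0]
    - [-1,-0.003,0,0.0026,0,0,0]
    - [-1,-0.003,0,0.0026,0,0,0]

```text
time_s: 6.68
ee_pos: [0.5958, 0.0906, 0.0767]
orientation: [-0.297, 0.635, 0.645, 0.305]
force: [-1.6, -1.6, 8.6]
gripper_width: 0.503
grip_force: 30.0
```

Request:
carry_out:
  increments:
    - [-1,-0.0015,0,0.0013,0,0,0]
    - [-1,-0.0015,0,0.0013,0,0,0]

```text
time_s: 6.92
ee_pos: [0.5963, 0.091, 0.0765]
orientation: [-0.297, 0.634, 0.645, 0.306]
force: [-2.5, -2.3, 12.9]
gripper_width: 0.497
grip_force: 30.0
```

Contact with the bed. I release, back off and look.

Request:
carry_out:
  increments:
    - [1,0.002,0,-0.002,0,0,0]
    - [1,0.002,0,-0.002,0,0,0]
    - [1,0.002,0,-0.002,0,0,0]
    - [1,0.002,0,-0.002,0,0,0]
    - [1,0.002,0,-0.002,0,0,0]

```text
time_s: 7.55
ee_pos: [0.5953, 0.0901, 0.0748]
orientation: [-0.296, 0.636, 0.645, 0.304]
force: [0.0, -0.5, -0.2]
gripper_width: 0.962
grip_force: 0.0
```

Request:
carry_out:
  increments:
    - [1,0,0,-0.03,0,0,0]
    - [1,0,0,-0.07,0,0,0]
    - [1,0,0,-0.11,0,0,0]
    - [1,0.03,0,-0.15,0,-10,0]
    - [1,0.04,0,-0.16,0,-20,0]

```text
time_s: 8.18
ee_pos: [0.5958, -0.0113, 0.2106]
orientation: [-0.175, 0.681, 0.686, 0.188]
force: [0.4, 1.5, -0.1]
gripper_width: 1.002
grip_force: 0.0
```

```bash
cat >> h.py <<'E'
def standing(p,d,col):
    C=cloud("top",d); hsv=cv2.cvtColor(p,cv2.COLOR_RGB2HSV)
    m=(cv2.inRange(hsv,*HS[col])>0)&(abs(C[...,0]-.592)<.05)&(C[...,1]<.2)&(C[...,1]>-.16)&(C[...,2]>.105)&(C[...,2]<.125)
    P=C[m]; r=cv2.minAreaRect((P[:,:2]*1000).astype(np.float32)) if len(P)>5 else None; print(col,len(P),r)
E
python3 - <<'E'
from h import *
p,d=cam("top"); standing(p,d,"green"); standing(p,d,"blue"); save("t3.png",cv2.resize(p[100:260,170:400],None,fx=2.5,fy=2.5))
print(np.round(pose()[0],3),robot.sense()["force"],robot.sense()["joints"])
E
```

```text
green 125 ((595.5137939453125, 84.07530975341797), (44.29481506347656, 42.42601776123047), 87.11985778808594)
blue 12 ((580.5076904296875, -126.82234954833984), (12.044794082641602, 16.613874435424805), 6.644766330718994)
[ 0.598 -0.004  0.216] [1.87487612 4.42113849 5.42324179] [-0.21101645  0.31464343  0.6120457   1.58502764 -0.66381593  1.52184101
  0.52632366]
```

View pics/t3.png

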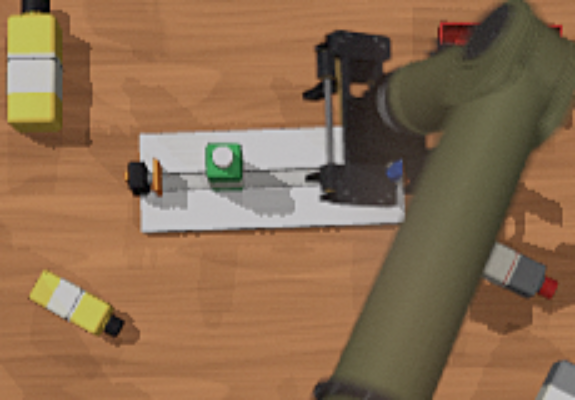

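Green stands at (.5955, .084), crop (223,161). I regrasp it from above and carry it next to blue.

```bash
python3 - <<'E'
from h import *
R=Rdown(1,0); X=[.5945,.084,.091]
plan([("over",X,R,0,.085),("grasp",X,R,0,0),("lift",X,R,0,.03),("mv",[.592,-.066,.091],R,0,.03)])
E
```

```text
now [ 0.598  -0.0037  0.2165] j [-0.21  0.31  0.61  1.59 -0.66  1.52  0.53]
over TCP [0.594 0.084 0.163] shift [ 0.0497 -0.0039  0.0899] rot [  1.4 -29.8   1.2] rows 2.8
grasp TCP [0.594 0.084 0.078] shift [0.    0.    0.085] rot [0. 0. 0.] rows 1.4
lift TCP [0.594 0.084 0.108] shift [ 0.    0.   -0.03] rot [0. 0. 0.] rows 0.5
mv TCP [ 0.592 -0.066  0.108] shift [-0.15   -0.0025  0.    ] rot [0. 0. 0.] rows 2.4
```

Request:
carry_out:
  increments:
    - [1,0.012,-0.001,0.01,0.4,-10,0.4]
    - [1,0.03,-0.002,0.035,0.9,-20,0.8]
    - [1,0.05,-0.004,0.07,1.4,-29.8,1.2]
    - [1,0.05,-0.004,0.09,1.4,-29.8,1.2]
    - [1,0.05,-0.004,0.09,1.4,-29.8,1.2]

```text
time_s: 8.85
ee_pos: [0.5884, 0.0825, 0.1534]
orientation: [-0.009, 0.708, 0.706, -0.004]
force: [-0.7, -0.8, -0.0]
gripper_width: 1.001
grip_force: 0.0
```

```bash
python3 - <<'E'
from h import *
p,d=cam("top"); standing(p,d,"green"); standing(p,d,"blue"); bottle_obbs(p,d)
R=Rdown(1,0); X=[.5945,.084,.091]
plan([("grasp",X,R,0,0)])
E
```

```text
green 0 None
blue 68 ((592.3394165039062, -114.51141357421875), (40.722076416015625, 41.09784698486328), 4.083182334899902)
c_px [183. 127.] n 1083 ctr [752.4 331.4] size [ 63.3 179.2] ang 89.3 z90 0.069 hsv [ 26. 138. 192.]
c_px [370. 127.] n 425 ctr [ 725.8 -280. ] size [166.6 124.1] ang 86.7 z90 0.039 hsv [  2. 188.  82.]
c_px [313. 170.] n 1930 ctr [ 592.1 -110.3] size [130.7 316.2] ang 0.3 z90 0.051 hsv [ 11.   7. 149.]
c_px [229. 173.] n 355 ctr [589.3 190.8] size [128.8  44.3] ang 1.0 z90 0.071 hsv [103.  12. 152.]
c_px [113. 203.] n 796 ctr [516.3 546.4] size [ 90.8 279.6] ang 48.1 z90 0.031 hsv [ 16.  98. 175.]
c_px [440. 209.] n 660 ctr [ 444.3 -470.2] size [ 79.4 123.5] ang 38.5 z90 0.085 hsv [ 19.   9. 145.]
c_px [373. 207.] n 526 ctr [ 459.5 -278.8] size [121.8  46.6] ang 62.4 z90 0.049 hsv [ 22.   9. 123.]
c_px [200. 222.] n 492 ctr [428.7 280. ] size [122.5  44.3] ang 60.3 z90 0.05 hsv [ 29. 138. 193.]
c_px [391. 270.] n 1103 ctr [ 253.9 -317.9] size [ 64.4 170.9] ang 61.4 z90 0.067 hsv [ 60.   6. 121.]
c_px [533. 281.] n 792 ctr [ 200.7 -795.7] size [160.3 123.5] ang 21.6 z90 0.044 hsv [104.  10.  72.]
c_px [200. 289.] n 1148 ctr [213.3 288. ] size [ 73.6 176.7] ang 69.8 z90 0.069 hsv [ 26. 145. 191.]
c_px [ 88. 299.] n 530 ctr [197.5 634. ] size [ 14.3 195.8] ang 82.2 z90 0.082 hsv [  3. 217.  47.]
c_px [308. 340.] n 475 ctr [ 46.9 -62. ] size [164.5  63.8] ang 43.6 z90 0.053 hsv [29. 76. 62.]
c_px [482. 348.] n 294 ctr [  13.4 -588.8] size [43.4 97.2] ang 66.7 z90 0.083 hsv [107. 166.  74.]
c_px [533. 368.] n 722 ctr [ -36.3 -734.9] size [109.6 217.9] ang 64.7 z90 0.083 hsv [ 15. 120.  88.]
now [0.5896 0.0797 0.1547] j [-0.65  0.26  0.56  1.66 -0.15  1.28 -0.06]
grasp TCP [0.594 0.084 0.078] shift [0.0039 0.0061 0.0767] rot [-0.9 -0.3 -0.4] rows 1.2
```

Request:
carry_out:
  increments:
    - [1,0.004,0.006,0.03,-0.9,-0.3,-0.4]
    - [1,0.004,0.006,0.055,-0.9,-0.3,-0.4]
    - [1,0.004,0.006,0.077,-0.9,-0.3,-0.4]
    - [0,0.004,0.006,0.077,-0.9,-0.3,-0.4]
    - [-1,0.004,0.006,0.077,-0.9,-0.3,-0.4]

```text
time_s: 9.52
ee_pos: [0.5965, 0.0835, 0.0799]
orientation: [0.001, 0.708, 0.706, 0.002]
force: [0.0, -0.1, 0.9]
gripper_width: 0.857
grip_force: 0.0
```

Request:
carry_out:
  increments:
    - [-1,0,0,0,0,0,0]
    - [-1,0,0,0,0,0,0]
    - [-1,0,0,0,0,0,0]
    - [-1,0,0,0,0,0,0]
    - [-1,0,0,0,0,0,0]

```text
time_s: 10.15
ee_pos: [0.5957, 0.0858, 0.0788]
orientation: [0.001, 0.707, 0.707, 0.002]
force: [1.2, 0.1, 3.0]
gripper_width: 0.504
grip_force: 29.9
```

```bash
python3 - <<'E'
from h import *
R=Rdown(1,0); X=[.592,-.066,pose()[0][2]+.013]
plan([("mv",X,R,0,.015)]);print(robot.sense()["force"])
E
```

```text
now [0.5957 0.0858 0.0788] j [-0.64  0.33  0.54  1.74 -0.19  1.12 -0.04]
mv TCP [ 0.592 -0.066  0.094] shift [-0.1518 -0.0038 -0.0153] rot [ 0.2 -0.1  0.1] rows 2.4
[1.16840668 0.11583296 2.96280374]
```

Request:
carry_out:
  increments:
    - [-1,0,0,-0.016,0,0,0]
    - [-1,-0.04,-0.001,-0.016,0,0,0]
    - [-1,-0.08,-0.002,-0.016,0,0,0]
    - [-1,-0.12,-0.003,-0.016,0,0,0]
    - [-1,-0.14,-0.004,-0.016,0.2,0,0]

```text
time_s: 10.78
ee_pos: [0.5906, -0.0578, 0.0949]
orientation: [-0.001, 0.708, 0.706, -0.0]
force: [-0.4, 0.0, -2.6]
gripper_width: 0.5
grip_force: 29.9
```

Request:
carry_out:
  increments:
    - [-1,-0.01,0,0,0,0,0]
    - [-1,-0.01,0,0,0,0,0]
    - [-1,-0.01,0,0,0,0,0]

```text
time_s: 11.15
ee_pos: [0.5915, -0.0626, 0.0942]
orientation: [-0.001, 0.706, 0.708, 0.0]
force: [0.1, 0.1, -2.2]
gripper_width: 0.501
grip_force: 29.9
```

Request:
carry_out:
  increments:
    - [-1,-0.001,0,0.006,0,0,0]
    - [-1,-0.001,0,0.012,0,0,0]
    - [-1,-0.001,0,0.015,0,0,0]
    - [-1,-0.001,0,0.016,0,0,0]
    - [-1,-0.001,0,0.016,0,0,0]

```text
time_s: 11.78
ee_pos: [0.591, -0.0651, 0.0787]
orientation: [-0.001, 0.707, 0.707, 0.0]
force: [-1.7, 1.2, 4.7]
gripper_width: 0.502
grip_force: 29.9
```

Request:
carry_out:
  increments:
    - [-1,0,0,0.001,0,0,0]
    - [-1,0,0,0.001,0,0,0]

```text
time_s: 12.02
ee_pos: [0.5913, -0.0651, 0.0786]
orientation: [-0.001, 0.707, 0.707, 0.0]
force: [-3.9, 0.9, 10.1]
gripper_width: 0.501
grip_force: 29.9
```

Request:
carry_out:
  increments:
    - [0.9,0,0,0,0,0,0]
    - [0.9,0,0,0,0,0,0]
    - [1,0,0,0,0,0,0]
    - [1,0,0,-0.03,0,0,0]
    - [1,0,0,-0.08,0,0,0]

```text
time_s: 12.65
ee_pos: [0.5899, -0.0652, 0.1561]
orientation: [-0.002, 0.707, 0.707, -0.002]
force: [1.0, 0.1, 0.2]
gripper_width: 0.96
grip_force: 0.0
```

Request:
carry_out:
  increments:
    - [1,-0.02,-0.01,-0.05,0,0,0]
    - [1,-0.06,-0.03,-0.07,0,0,0]
    - [1,-0.1,-0.06,-0.07,0,3,8]
    - [1,-0.14,-0.1,-0.07,0,6,16]
    - [1,-0.14,-0.1,-0.07,0,6,16]

```text
time_s: 13.28
ee_pos: [0.4878, -0.2123, 0.2277]
orientation: [-0.037, 0.801, 0.596, 0.037]
force: [-0.3, 0.1, -0.1]
gripper_width: 0.997
grip_force: 0.0
```

```bash
python3 - <<'E'
from h import *
p,d=cam("top"); standing(p,d,"green"); standing(p,d,"blue"); bottle_obbs(p,d)
c=(-.468,-.884); R=Rpick(c,1,40); X=[.4594,-.2785,.022]
plan([("pre",X,R,.10,.03),("grasp",X,R,0,0)])
E
```

```text
green 119 ((590.1519775390625, -66.03722381591797), (40.70350646972656, 43.81233596801758), 87.29176330566406)
blue 72 ((592.5567626953125, -114.03863525390625), (43.13995361328125, 41.07375717163086), 3.9206643104553223)
c_px [183. 126.] n 1080 ctr [752.8 331.6] size [ 63.5 181.8] ang 89.2 z90 0.069 hsv [ 29. 138. 190.]
c_px [369. 126.] n 387 ctr [ 725.4 -277.2] size [160.5 123.6] ang 86.7 z90 0.039 hsv [  2. 190.  80.]
c_px [285. 171.] n 3034 ctr [591.6 -14.1] size [131. 453.] ang 0.3 z90 0.054 hsv [105.   4. 190.]
c_px [114. 203.] n 789 ctr [513.  543.9] size [ 89.6 281.3] ang 46.2 z90 0.031 hsv [ 16.  99. 173.]
c_px [440. 209.] n 651 ctr [ 443.6 -469.6] size [ 79.9 123.5] ang 38.9 z90 0.084 hsv [ 19.   9. 126.]
c_px [200. 222.] n 490 ctr [428.  279.3] size [123.4  44.3] ang 59.3 z90 0.05 hsv [ 29. 139. 191.]
c_px [391. 270.] n 1079 ctr [ 254.  -317.3] size [ 63.5 170.6] ang 61.4 z90 0.066 hsv [ 53.   5. 124.]
c_px [533. 281.] n 777 ctr [ 200.2 -796.3] size [162.5 122.7] ang 20.3 z90 0.044 hsv [102.  10.  71.]
c_px [200. 289.] n 1150 ctr [211.5 284.4] size [ 66.6 177.4] ang 69.8 z90 0.069 hsv [ 26. 146. 189.]
c_px [ 88. 299.] n 533 ctr [197.3 633.9] size [ 15.2 196.3] ang 82.6 z90 0.082 hsv [  4. 215.  46.]
c_px [279. 338.] n 591 ctr [51.5 47.8] size [ 83.2 204.6] ang 41.7 z90 0.055 hsv [29. 74. 92.]
c_px [482. 348.] n 288 ctr [  12.7 -589.1] size [40.9 97.1] ang 68.1 z90 0.083 hsv [107. 169.  67.]
c_px [533. 368.] n 721 ctr [ -36.7 -735.5] size [110.6 218.1] ang 65.0 z90 0.084 hsv [ 15. 121.  86.]
now [ 0.4901 -0.2087  0.2275] j [-0.3   0.09  0.79  1.7  -0.17  1.42  0.22]
pre TCP [ 0.433 -0.328  0.119] shift [-0.1412 -0.0196  0.0949] rot [-5.4 33.9 10.5] rows 3.4
grasp TCP [ 0.463 -0.271  0.012] shift [-0.0193  0.      0.123 ] rot [0. 0. 0.] rows 2.0
```

Request:
carry_out:
  increments:
    - [1,-0.035,-0.005,0.02,-1.3,8.5,2.6]
    - [1,-0.07,-0.01,0.04,-2.7,17,5.3]
    - [1,-0.105,-0.015,0.065,-4,25.5,8]
    - [1,-0.141,-0.02,0.09,-5.4,33.9,10.5]
    - [1,-0.141,-0.02,0.095,-5.4,33.9,10.5]

```text
time_s: 13.95
ee_pos: [0.4278, -0.3295, 0.1092]
orientation: [-0.181, 0.809, 0.48, 0.288]
force: [0.6, 0.4, 0.9]
gripper_width: 1.0
grip_force: 0.0
```

```bash
python3 - <<'E'
from h import *
c=(-.468,-.884); R=Rpick(c,1,40); X=[.4594,-.2785,.022]
plan([("grasp",X,R,0,0)])
p,d=cam("side"); C=cloud("side",d); hsv=cv2.cvtColor(p,cv2.COLOR_RGB2HSV)
m=cv2.inRange(hsv,(0,150,60),(6,255,255))
n,L,st,ce=cv2.connectedComponentsWithStats(m)
for i in range(1,n):
    if 20<st[i,4]<600: print(ce[i],st[i,4],np.median(C[L==i],0))
E
```

```text
now [ 0.4278 -0.3295  0.1092] j [ 0.37  0.56  0.85  1.7  -0.89  1.66  0.95]
grasp TCP [ 0.463 -0.271  0.012] shift [-0.0097  0.0053  0.1183] rot [-0.5  0.2 -0.9] rows 1.9
[176.67307692  67.69230769] 104 [0.18650417 0.89669026 0.15724843]
[204.74202899  75.47826087] 345 [0.30391919 0.8356168  0.15600442]
[13.03846154 74.78846154] 52 [-0.58916129  1.15211417  0.05543704]
[209.27131783 114.67054264] 258 [0.29504177 0.62498966 0.04983392]
[ 37.07142857 123.9047619 ] 42 [-0.58822554  1.14967167 -0.22546511]
[ 57.62068966 164.17241379] 29 [-0.58776823  1.15249931 -0.50396026]
[196.98275862 325.77586207] 116 [ 0.18915934 -0.29279736  0.04369514]
[290.0212766  326.85106383] 47 [ 0.43975705 -0.33522205  0.03063574]
```

Request:
carry_out:
  increments:
    - [1,-0.003,0.002,0.04,-0.2,0,-0.4]
    - [1,-0.006,0.005,0.08,-0.5,0,-0.9]
    - [0.6,-0.01,0.005,0.118,-0.5,0,-0.9]
    - [0.4,-0.01,0.005,0.118,-0.5,0,-0.9]
    - [-1,-0.01,0.005,0.118,-0.5,0,-0.9]

```text
time_s: 14.62
ee_pos: [0.4723, -0.267, 0.0233]
orientation: [-0.17, 0.8, 0.494, 0.295]
force: [-0.1, -0.1, 0.8]
gripper_width: 0.74
grip_force: 0.0
```

Request:
carry_out:
  increments:
    - [-1,0,0,0,0,0,0]
    - [-1,0,0,0,0,0,0]
    - [-1,0,0,0,0,0,0]
    - [-1,0,0,0,0,0,0]
    - [-1,0,0,0,0,0,0]

```text
time_s: 15.25
ee_pos: [0.4704, -0.2679, 0.0223]
orientation: [-0.171, 0.801, 0.492, 0.295]
force: [-2.0, -1.7, 6.2]
gripper_width: 0.492
grip_force: 30.1
```

```bash
python3 - <<'E'
from h import *
c=(-.468,-.884); R=Rpick(c,1,40); P,Q,s=pose()
print(s["gripper_width"],s["grip_force"],s["force"], "height", .061+np.dot((P-Q.apply([0,0,.013])-[.4594,-.2785,.022])[:2],c), "axis pt",P-Q.apply([0,0,.013]))
R2=Rplace((0,-1),1,40); S=[.592,-.018,.077]
plan([("lift",P-R.apply([0,0,.013]),R,0,.14),("over",S,R2,0,.09)])
E
```

```text
0.49184027421929344 30.107002549921162 [-1.99126308 -1.73380876  6.24113915] height 0.054825177623821886 axis pt [ 0.46647642 -0.27526124  0.03228104]
now [ 0.4704 -0.2679  0.0223] j [ 0.29  0.61  0.78  1.83 -0.99  1.48  1.02]
lift TCP [ 0.47  -0.268  0.162] shift [ 0.0898  0.0024 -0.1074] rot [0.3 0.1 1.2] rows 2.2
over TCP [ 0.592 -0.028  0.159] shift [ 0.2037 -0.0048  0.1757] rot [ -2.7 -88.1 -30.8] rows 8.7
```

The grasp is shallow, about 10 mm high. I reopen, let it settle deeper and regrip.

Request:
carry_out:
  increments:
    - [0.5,0,0,0,0,0,0]
    - [0.5,0,0,0,0,0,0]
    - [0.5,0,0,0.002,0,0,0]
    - [0.5,0,0,0.002,0,0,0]
    - [0.5,0,0,0.002,0,0,0]

```text
time_s: 15.88
ee_pos: [0.4714, -0.2657, 0.0197]
orientation: [-0.172, 0.801, 0.492, 0.295]
force: [0.7, 0.9, 0.6]
gripper_width: 0.749
grip_force: 0.0
```

```bash
python3 - <<'E'
from h import *
c=(-.468,-.884); R=Rpick(c,1,40)
plan([("grasp",[.4594,-.2785,.022],R,0,0)]); print(robot.sense()["force"])
E
```

```text
now [ 0.4714 -0.2657  0.0197] j [ 0.29  0.61  0.77  1.83 -0.99  1.47  1.02]
grasp TCP [ 0.463 -0.271  0.012] shift [-0.0114 -0.0049  0.0003] rot [0.2 0.1 1.2] rows 0.2
[0.72937166 0.93717163 0.64366322]
```

Request:
carry_out:
  increments:
    - [0.5,-0.005,-0.003,0,0,0,1]
    - [0.5,-0.01,-0.004,0,0,0,1]
    - [0.5,-0.01,-0.004,0,0,0,1]
    - [-1,-0.01,-0.004,0,0,0,1]
    - [-1,-0.01,-0.004,0,0,0,1]

```text
time_s: 16.5
ee_pos: [0.4646, -0.2709, 0.0134]
orientation: [-0.174, 0.805, 0.485, 0.294]
force: [1.1, -0.6, -0.0]
gripper_width: 0.605
grip_force: 0.3
```

Request:
carry_out:
  increments:
    - [-1,0,0,0,0,0,0]
    - [-1,0,0,0,0,0,0]
    - [-1,0,0,0,0,0,0]

```text
time_s: 16.88
ee_pos: [0.4647, -0.2711, 0.0134]
orientation: [-0.174, 0.805, 0.485, 0.294]
force: [-0.5, -1.2, 0.1]
gripper_width: 0.5
grip_force: 30.0
```

Request:
carry_out:
  increments:
    - [-1,0.022,0,-0.026,0,0,0]
    - [-1,0.045,0,-0.052,0,0,0]
    - [-1,0.068,0,-0.08,0,0,0]
    - [-1,0.09,0,-0.107,0,0,0]
    - [-1,0.09,0,-0.107,0,0,0]

```text
time_s: 17.5
ee_pos: [0.4644, -0.2714, 0.155]
orientation: [-0.172, 0.805, 0.486, 0.294]
force: [-0.2, -0.5, -2.8]
gripper_width: 0.504
grip_force: 30.0
```

```bash
python3 - <<'E'
from h import *
P,Q,s=pose();print(s["gripper_width"],s["grip_force"],s["force"])
R2=Rplace((0,-1),1,40); S=[.592,-.018,.08]
plan([("over",S,R2,0,.09)])
E
```

```text
0.5038086869255375 29.98086242841964 [-0.16777003 -0.54188033 -2.80512981]
now [ 0.4644 -0.2714  0.155 ] j [ 0.22  0.42  0.87  1.76 -0.87  1.61  0.82]
over TCP [ 0.592 -0.028  0.162] shift [ 0.2153 -0.0012  0.1709] rot [ -2.2 -87.8 -30.9] rows 8.7
```

```bash
cat >> h.py <<'E'
def way(T,R,nm="way"):
    P,Q,s=pose(); sh=Q.inv().apply(np.array(T)-P); rv=(Q.inv()*R).as_rotvec(degrees=True)
    print(nm,"now",np.round(P,4),"shift",np.round(sh,4),"rot",np.round(rv,1),"rows",round(max(np.linalg.norm(sh)/.0625,np.linalg.norm(rv)/10.7),1),"F",np.round(s["force"],1),"w",round(s["gripper_width"],3),"gf",round(s["grip_force"],1))
def half(R,f): 
    Q=pose()[1]; return Q*Rn.from_rotvec((Q.inv()*R).as_rotvec()*f)
E
python3 - <<'E'
from h import *
R2=Rplace((0,-1),1,40); way([.47,-.13,.21],half(R2,.55))
E
```

```text
way now [ 0.4644 -0.2714  0.155 ] shift [ 0.1336 -0.0608  0.039 ] rot [ -1.2 -48.3 -17. ] rows 4.8 F [-0.2 -0.5 -2.8] w 0.504 gf 30.0
```

Request:
carry_out:
  increments:
    - [-1,0.027,-0.012,0.0,-0.2,-9.6,-3.4]
    - [-1,0.055,-0.024,0.01,-0.5,-19.3,-6.8]
    - [-1,0.08,-0.036,0.02,-0.7,-29,-10.2]
    - [-1,0.107,-0.048,0.03,-1,-38.6,-13.6]
    - [-1,0.134,-0.061,0.039,-1.2,-48.3,-17]

```text
time_s: 18.12
ee_pos: [0.4692, -0.1268, 0.2092]
orientation: [0.093, 0.776, 0.622, -0.034]
force: [0.3, 0.4, -3.5]
gripper_width: 0.504
grip_force: 30.0
```

```bash
python3 - <<'E'
from h import *
R2=Rplace((0,-1),1,40); way([.50,-.02,.20],R2)
E
```

```text
way now [ 0.4692 -0.1268  0.2092] shift [ 0.1109  0.0068 -0.0091] rot [ -1.  -39.4 -13.6] rows 3.9 F [ 0.3  0.4 -3.5] w 0.504 gf 30.0
```

Request:
carry_out:
  increments:
    - [-1,0.028,0.002,-0.002,-0.2,-9.8,-3.4]
    - [-1,0.055,0.003,-0.005,-0.5,-19.7,-6.8]
    - [-1,0.083,0.005,-0.007,-0.7,-29.5,-10.2]
    - [-1,0.111,0.007,-0.009,-1,-39.4,-13.6]
    - [-1,0.111,0.007,-0.009,-1,-39.4,-13.6]

```text
time_s: 18.75
ee_pos: [0.4993, -0.016, 0.1926]
orientation: [0.296, 0.636, 0.645, -0.302]
force: [0.4, -0.7, -2.7]
gripper_width: 0.504
grip_force: 30.0
```

```bash
python3 - <<'E'
from h import *
R2=Rplace((0,-1),1,40); S=[.592,-.018,.08]
way([.592,-.024,.14],R2); plan([("down",S,R2,0,.0)])
E
```

```text
way now [ 0.4993 -0.016   0.1926] shift [0.0337 0.0933 0.0396] rot [-0.2  0.   0.9] rows 1.7 F [ 0.4 -0.7 -2.7] w 0.504 gf 30.0
now [ 0.4993 -0.016   0.1926] j [-0.76  0.28  0.22  1.81  0.66  1.58 -0.69]
down TCP [ 0.592 -0.028  0.072] shift [0.0836 0.0943 0.0866] rot [-0.2  0.   0.9] rows 2.4
```

Request:
carry_out:
  increments:
    - [-1,0.004,0.03,0.002,0,0,0.3]
    - [-1,0.008,0.062,0.004,0,0,0.9]
    - [-1,0.01,0.093,0.006,0,0,0.9]
    - [-1,0.031,0.093,0.026,0,0,0.9]
    - [-1,0.031,0.093,0.026,0,0,0.9]

```text
time_s: 19.38
ee_pos: [0.5917, -0.0236, 0.1569]
orientation: [0.297, 0.647, 0.635, -0.298]
force: [-0.1, -0.2, -2.7]
gripper_width: 0.506
grip_force: 30.0
```

```bash
python3 - <<'E'
from h import *
R2=Rplace((0,-1),1,40); S=[.592,-.015,.08]
plan([("down",S,R2,0,.008),("",S,R2,0,0)])
E
```

```text
now [ 0.5917 -0.0236  0.1569] j [-0.68  0.48  0.26  1.63  0.65  1.5  -0.64]
down TCP [ 0.592 -0.025  0.08 ] shift [ 0.0582 -0.0001  0.0509] rot [-0.5 -0.2 -0.8] rows 1.2
 TCP [ 0.592 -0.025  0.072] shift [0.0061 0.     0.0051] rot [0. 0. 0.] rows 0.1
```

Request:
carry_out:
  increments:
    - [-1,0.015,0,0.012,-0.2,0,-0.4]
    - [-1,0.03,0,0.025,-0.5,0,-0.8]
    - [-1,0.045,0,0.038,-0.5,0,-0.8]
    - [-1,0.058,0,0.05,-0.5,0,-0.8]
    - [-1,0.058,0,0.05,-0.5,0,-0.8]

```text
time_s: 20.0
ee_pos: [0.5938, -0.0232, 0.0813]
orientation: [0.299, 0.641, 0.641, -0.297]
force: [0.3, 0.4, -1.4]
gripper_width: 0.505
grip_force: 30.0
```

```bash
python3 - <<'E'
from h import *
R2=Rplace((0,-1),1,40); S=[.592,-.015,.08]
plan([("",S,R2,0,0)]); print(robot.sense()["force"])
E
```

```text
now [ 0.5938 -0.0232  0.0813] j [-0.67  0.56  0.25  1.68  0.65  1.39 -0.72]
 TCP [ 0.592 -0.025  0.072] shift [ 0.0062 -0.0019  0.0076] rot [ 0.2 -0.1 -0.1] rows 0.2
[ 0.31513325  0.39169262 -1.39691058]
```

Request:
carry_out:
  increments:
    - [-1,0.002,-0.001,0.003,0,0,0]
    - [-1,0.004,-0.002,0.005,0,0,0]
    - [-1,0.004,-0.002,0.005,0,0,0]

```text
time_s: 20.38
ee_pos: [0.593, -0.0239, 0.0769]
orientation: [0.3, 0.642, 0.641, -0.295]
force: [-0.3, -0.1, -1.9]
gripper_width: 0.502
grip_force: 30.0
```

Request:
carry_out:
  increments:
    - [-1,0.0015,0,0.0013,0,0,0]
    - [-1,0.0023,0,0.002,0,0,0]
    - [-1,0.0023,0,0.002,0,0,0]

```text
time_s: 20.75
ee_pos: [0.593, -0.024, 0.0736]
orientation: [0.3, 0.642, 0.641, -0.295]
force: [0.1, -0.6, -2.4]
gripper_width: 0.504
grip_force: 30.0
```

Request:
carry_out:
  increments:
    - [-1,0.0015,0,0.0013,0,0,0]
    - [-1,0.0023,0,0.002,0,0,0]
    - [-1,0.0023,0,0.002,0,0,0]

```text
time_s: 21.12
ee_pos: [0.5929, -0.0241, 0.0705]
orientation: [0.3, 0.642, 0.641, -0.295]
force: [-0.3, -0.2, -3.2]
gripper_width: 0.503
grip_force: 30.0
```

Request:
carry_out:
  increments:
    - [-1,0.0015,0,0.0013,0,0,0]
    - [-1,0.0015,0,0.0013,0,0,0]

```text
time_s: 21.38
ee_pos: [0.5929, -0.0241, 0.0685]
orientation: [0.3, 0.642, 0.641, -0.295]
force: [0.2, -0.2, -2.7]
gripper_width: 0.505
grip_force: 30.0
```

Request:
carry_out:
  increments:
    - [-1,0.0015,0,0.0013,0,0,0]
    - [-1,0.0015,0,0.0013,0,0,0]

```text
time_s: 21.62
ee_pos: [0.5932, -0.0242, 0.0672]
orientation: [0.3, 0.642, 0.641, -0.295]
force: [-0.7, 0.5, 0.7]
gripper_width: 0.503
grip_force: 30.0
```

Request:
carry_out:
  increments:
    - [-1,0.0015,0,0.0013,0,0,0]
    - [-1,0.0015,0,0.0013,0,0,0]

```text
time_s: 21.88
ee_pos: [0.5934, -0.0244, 0.0672]
orientation: [0.301, 0.642, 0.64, -0.296]
force: [-1.8, 3.1, 9.4]
gripper_width: 0.499
grip_force: 30.0
```

```bash
python3 - <<'E'
from h import *
p,d=cam("side"); save("s4.png",cv2.resize(p[150:330,230:430],None,fx=3,fy=3)); print(robot.sense()["force"])
E
```

```text
[-2.28734833  1.76395519  9.40557754]
```

View pics/s4.png

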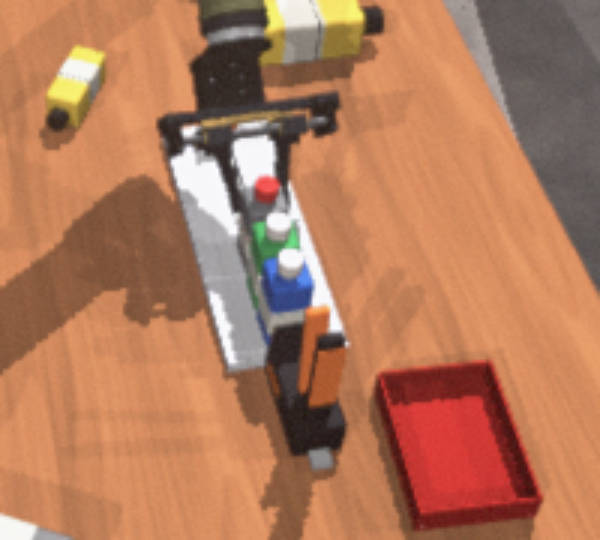

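Grey stands upright on the bed (red cap at 267,188), in line with green (278,226) and blue (290,262). I release and back off.

Request:
carry_out:
  increments:
    - [1,-0.002,0,-0.002,0,0,0]
    - [1,-0.002,0,-0.002,0,0,0]
    - [1,-0.002,0,-0.002,0,0,0]
    - [1,-0.002,0,-0.002,0,0,0]
    - [1,-0.002,0,-0.002,0,0,0]

```text
time_s: 22.55
ee_pos: [0.593, -0.024, 0.0673]
orientation: [0.3, 0.642, 0.641, -0.295]
force: [-0.9, 0.1, 0.1]
gripper_width: 0.96
grip_force: 0.0
```

Request:
carry_out:
  increments:
    - [1,0,0,-0.03,0,0,0]
    - [1,0,0,-0.07,0,0,0]
    - [1,0,0,-0.11,0,0,0]
    - [1,-0.03,0,-0.15,0,10,0]
    - [1,-0.04,0,-0.16,0,20,0]

```text
time_s: 23.18
ee_pos: [0.5937, 0.0756, 0.2038]
orientation: [0.184, 0.683, 0.685, -0.175]
force: [0.3, -1.1, 0.1]
gripper_width: 1.001
grip_force: 0.0
```

```bash
python3 - <<'E'
from h import *
p,d=cam("top"); standing(p,d,"green"); C=cloud("top",d)
m=(abs(C[...,0]-.592)<.04)&(abs(C[...,1]+.015)<.028)&(C[...,2]>.1)&(C[...,2]<.122); P=C[m]; print("grey",len(P),cv2.minAreaRect((P[:,:2]*1000).astype(np.float32)) if len(P)>4 else 0)
bottle_obbs(p,d)
c=(-.5,-.867); R=Rpick(c,1,40); X=[.4285,.2796,.022]
plan([("pre",X,R,.10,.03),("grasp",X,R,0,0)])
E
```

```text
green 119 ((590.1015014648438, -66.114990234375), (40.4737434387207, 43.11402893066406), 87.87452697753906)
grey 131 ((593.439697265625, -14.267410278320312), (46.47899627685547, 43.602901458740234), 1.56592857837677)
c_px [186. 108.] n 260 ctr [796.2 325.6] size [95.9 49.1] ang 18.6 z90 0.069 hsv [ 28. 140. 150.]
c_px [371. 127.] n 424 ctr [ 729.2 -277.6] size [161.3 131.7] ang 86.4 z90 0.038 hsv [  2. 188.  85.]
c_px [299. 172.] n 2407 ctr [591.9 -37.7] size [131.1 472.9] ang 0.4 z90 0.052 hsv [ 15.   5. 172.]
c_px [114. 203.] n 798 ctr [528.5 566.1] size [ 88.7 281. ] ang 58.6 z90 0.031 hsv [ 16.  97. 179.]
c_px [440. 209.] n 645 ctr [ 443.3 -469.3] size [ 80.4 122.5] ang 38.4 z90 0.084 hsv [ 18.   9. 148.]
c_px [391. 270.] n 1100 ctr [ 254.  -317.6] size [ 63.8 170.6] ang 61.7 z90 0.066 hsv [ 60.   4. 128.]
c_px [534. 281.] n 780 ctr [ 200.2 -796.1] size [161.7 123.3] ang 21.7 z90 0.046 hsv [102.  10.  75.]
c_px [198. 292.] n 924 ctr [210.8 284.5] size [ 66.1 176.4] ang 69.4 z90 0.069 hsv [ 26. 143. 195.]
c_px [ 88. 298.] n 531 ctr [197.2 634.5] size [ 14.7 196.4] ang 82.6 z90 0.082 hsv [  4. 211.  48.]
c_px [310. 341.] n 461 ctr [ 44.2 -65.4] size [164.1  62.2] ang 42.1 z90 0.052 hsv [28. 74. 64.]
c_px [482. 348.] n 289 ctr [  13.8 -590.6] size [43.6 97.7] ang 64.3 z90 0.081 hsv [107. 164.  75.]
c_px [534. 368.] n 714 ctr [ -35.2 -736.6] size [113.6 221.3] ang 64.7 z90 0.083 hsv [ 15. 120.  90.]
now [0.596  0.0682 0.2104] j [-0.61  0.33  0.19  1.52  0.41  1.51 -0.5 ]
pre TCP [0.401 0.231 0.119] shift [ 0.1842 -0.198  -0.0022] rot [-1.8 67.2 31.5] rows 6.9
grasp TCP [0.433 0.287 0.012] shift [-0.0193 -0.      0.123 ] rot [0. 0. 0.] rows 2.0
```

Request:
carry_out:
  increments:
    - [1,0.027,-0.028,-0.01,-0.3,9.6,4.5]
    - [1,0.054,-0.057,-0.015,-0.5,19.2,9]
    - [1,0.08,-0.085,-0.015,-0.8,28.8,13.5]
    - [1,0.106,-0.114,-0.015,-1,38.4,18]
    - [1,0.13,-0.14,-0.015,-1.3,48,22.5]

```text
time_s: 23.85
ee_pos: [0.4515, 0.1926, 0.1489]
orientation: [-0.071, 0.812, 0.557, 0.16]
force: [-0.4, -0.3, 0.1]
gripper_width: 0.999
grip_force: 0.0
```

```bash
python3 - <<'E'
from h import *
c=(-.5,-.867); R=Rpick(c,1,40); X=[.4285,.2796,.022]
plan([("pre",X,R,.10,.03),("grasp",X,R,0,0)])
for n in("side","top"):
    p,d=cam(n); C=cloud(n,d); hsv=cv2.cvtColor(p,cv2.COLOR_RGB2HSV)
    m=cv2.inRange(hsv,*HS["yellow"]); k=(m>0)&(abs(C[...,0]-.43)<.12)&(abs(C[...,1]-.28)<.12)&(C[...,2]>.012); P=C[k]; print(n,len(P),P[:,2].max(),cv2.minAreaRect((P[:,:2]*1000).astype(np.float32)))
E
```

```text
now [0.4515 0.1926 0.1489] j [-0.51 -0.21  0.22  2.15 -0.23  0.94 -0.55]
pre TCP [0.401 0.231 0.119] shift [ 0.007  -0.0634  0.0305] rot [-1.  19.8  9. ] rows 2.0
grasp TCP [0.433 0.287 0.012] shift [-0.0193 -0.      0.123 ] rot [0. 0. 0.] rows 2.0
side 153 0.0477922023819113 ((435.10858154296875, 282.4319763183594), (105.12007141113281, 41.18691635131836), 60.542659759521484)
top 277 0.053745052899179316 ((434.0865783691406, 288.2894287109375), (105.87970733642578, 42.15937805175781), 59.80256271362305)
```

```bash
python3 - <<'E'
from h import *
c=(-.5,-.867); R=Rpick(c,1,30); X=[.4295,.281,.022]
plan([("pre",X,R,.08,.02),("grasp",X,R,0,0)])
E
```

```text
now [0.4432 0.1889 0.1419] j [-0.51 -0.21  0.22  2.16 -0.23  0.95 -0.55]
pre TCP [0.413 0.252 0.1  ] shift [ 0.0319 -0.0536  0.0526] rot [-0.8 10.5  8.8] rows 1.3
grasp TCP [0.433 0.287 0.011] shift [-0.01   -0.      0.0973] rot [0. 0. 0.] rows 1.6
```

Request:
carry_out:
  increments:
    - [1,0.01,-0.02,0.005,-0.3,4,3]
    - [1,0.02,-0.035,0.015,-0.5,8,6]
    - [1,0.032,-0.054,0.035,-0.8,10.5,8.8]
    - [1,0.032,-0.054,0.05,-0.8,10.5,8.8]
    - [1,0.032,-0.054,0.05,-0.8,10.5,8.8]

```text
time_s: 24.58
ee_pos: [0.4206, 0.2549, 0.1082]
orientation: [-0.127, 0.834, 0.486, 0.228]
force: [0.0, 0.2, 0.1]
gripper_width: 1.001
grip_force: 0.0
```

```bash
python3 - <<'E'
from h import *
c=(-.5,-.867); R=Rpick(c,1,30); X=[.4295,.281,.022]
plan([("grasp",X,R,0,0)])
E
```

```text
now [0.4206 0.2549 0.1082] j [-0.48 -0.26  0.13  2.34 -0.47  0.69 -0.56]
grasp TCP [0.433 0.287 0.011] shift [-0.0201 -0.0062  0.101 ] rot [ 0.4 -0.3  0.5] rows 1.7
```

Request:
carry_out:
  increments:
    - [1,-0.006,-0.006,0.03,0.4,0,0.5]
    - [1,-0.012,-0.006,0.06,0.4,0,0.5]
    - [1,-0.018,-0.006,0.08,0.4,0,0.5]
    - [1,-0.02,-0.006,0.101,0.4,0,0.5]
    - [1,-0.02,-0.006,0.101,0.4,0,0.5]

```text
time_s: 25.2
ee_pos: [0.4337, 0.2871, 0.0112]
orientation: [-0.131, 0.836, 0.482, 0.226]
force: [-0.3, 0.8, 0.2]
gripper_width: 0.999
grip_force: 0.0
```

```bash
python3 - <<'E'
from h import *
c=(-.5,-.867); R=Rpick(c,1,30); X=[.4295,.281,.022]
plan([("grasp",X,R,0,0)])
E
```

```text
now [0.4337 0.2871 0.0112] j [-0.58 -0.02  0.17  2.39 -0.75  0.45 -0.3 ]
grasp TCP [0.433 0.287 0.011] shift [-0.001  -0.0006 -0.    ] rot [-0.  -0.3 -0.1] rows 0.0
```

Reached exactly. I grip.

Request:
carry_out:
  increments:
    - [-1,0,0,0,0,0,0]
    - [-1,0,0,0,0,0,0]
    - [-1,0,0,0,0,0,0]
    - [-1,0,0,0,0,0,0]
    - [-1,0,0,0,0,0,0]

```text
time_s: 25.82
ee_pos: [0.4339, 0.2869, 0.0121]
orientation: [-0.131, 0.836, 0.482, 0.228]
force: [-1.1, -0.5, 0.9]
gripper_width: 0.515
grip_force: 0.6
```

Request:
carry_out:
  increments:
    - [-1,0,0,0,0,0,0]
    - [-1,0,0,0,0,0,0]
    - [-1,0,0,0,0,0,0]

```text
time_s: 26.2
ee_pos: [0.4338, 0.287, 0.0121]
orientation: [-0.131, 0.836, 0.482, 0.228]
force: [-2.8, -1.5, 5.5]
gripper_width: 0.502
grip_force: 30.0
```

```bash
python3 - <<'E'
from h import *
R2=Rplace((0,-1),1,30)
P,Q,s=pose(); way(P+[.0,.0,.13],half(R2,.25),"lift")
E
```

```text
lift now [0.4338 0.287  0.0121] shift [ 0.0659  0.     -0.1121] rot [ -2.1 -22.   -8.1] rows 2.2 F [-2.8 -1.5  5.5] w 0.502 gf 30.0
```

Request:
carry_out:
  increments:
    - [-1,0.017,0,-0.028,0,0,0]
    - [-1,0.033,0,-0.056,0,-5,-2]
    - [-1,0.05,0,-0.084,-1,-11,-4]
    - [-1,0.066,0.01,-0.112,-2,-17,-6]
    - [-1,0.066,0.02,-0.112,-2.1,-22,-8]

```text
time_s: 26.82
ee_pos: [0.4531, 0.2787, 0.1453]
orientation: [-0.004, 0.83, 0.551, 0.083]
force: [0.4, 0.9, -2.7]
gripper_width: 0.501
grip_force: 30.0
```

```bash
python3 - <<'E'
from h import *
R2=Rplace((0,-1),1,30)
way([.50,.14,.17],half(R2,.7),"w2");way([.50,.06,.17],R2,"w3")
E
```

```text
w2 now [0.4531 0.2787 0.1453] shift [-0.1056  0.0994 -0.0318] rot [ -4.3 -46.4 -17. ] rows 4.6 F [ 0.4  0.9 -2.7] w 0.501 gf 30.0
w3 now [0.4531 0.2787 0.1453] shift [-0.1788  0.1307 -0.0397] rot [ -6.1 -66.3 -24.3] rows 6.6 F [ 0.4  0.9 -2.7] w 0.501 gf 30.0
```

Request:
carry_out:
  increments:
    - [-1,-0.021,0.02,-0.015,-0.9,-9.3,-3.4]
    - [-1,-0.042,0.04,-0.025,-1.7,-18.6,-6.8]
    - [-1,-0.063,0.06,-0.032,-2.6,-27.8,-10.2]
    - [-1,-0.084,0.08,-0.032,-3.4,-37,-13.6]
    - [-1,-0.106,0.1,-0.032,-4.3,-46.4,-17]

```text
time_s: 27.45
ee_pos: [0.4992, 0.1379, 0.1662]
orientation: [0.254, 0.706, 0.619, -0.233]
force: [-0.3, -0.9, -2.9]
gripper_width: 0.502
grip_force: 30.0
```

```bash
python3 - <<'E'
from h import *
R2=Rplace((0,-1),1,30)
way([.53,.035,.18],R2,"w3")
E
```

```text
w3 now [0.4992 0.1379 0.1662] shift [-0.0827  0.0424  0.0556] rot [ -2.  -19.6  -7. ] rows 2.0 F [-0.3 -0.9 -2.9] w 0.502 gf 30.0
```

Request:
carry_out:
  increments:
    - [-1,-0.027,0.014,0.015,-0.6,-6.5,-2.3]
    - [-1,-0.055,0.028,0.033,-1.3,-13,-4.6]
    - [-1,-0.083,0.042,0.05,-2,-19.6,-7]
    - [-1,-0.083,0.042,0.055,-2,-19.6,-7]
    - [-1,-0.083,0.042,0.055,-2,-19.6,-7]

```text
time_s: 28.08
ee_pos: [0.5283, 0.0355, 0.1798]
orientation: [0.351, 0.614, 0.613, -0.352]
force: [0.3, 1.5, -1.6]
gripper_width: 0.503
grip_force: 30.0
```

```bash
python3 - <<'E'
from h import *
R2=Rplace((0,-1),1,30)
way([.592,.028,.145],R2,"w3");way([.592,.025,.08],R2,"w3")
E
```

```text
w3 now [0.5283 0.0355 0.1798] shift [0.0263 0.0637 0.024 ] rot [-0.1 -0.3 -0.1] rows 1.2 F [ 0.3  1.5 -1.6] w 0.503 gf 30.0
w3 now [0.5283 0.0355 0.1798] shift [0.0809 0.0637 0.0594] rot [-0.1 -0.3 -0.1] rows 1.9 F [ 0.3  1.5 -1.6] w 0.503 gf 30.0
```

Request:
carry_out:
  increments:
    - [-1,0.004,0.03,0.002,0,0,0]
    - [-1,0.008,0.064,0.004,0,0,0]
    - [-1,0.027,0.064,0.02,0,-0.3,0]
    - [-1,0.04,0.064,0.032,0,-0.3,0]
    - [-1,0.04,0.064,0.032,0,-0.3,0]

```text
time_s: 28.7
ee_pos: [0.5909, 0.027, 0.1284]
orientation: [0.353, 0.612, 0.612, -0.356]
force: [-0.0, -1.2, -2.4]
gripper_width: 0.495
grip_force: 30.0
```

```bash
python3 - <<'E'
from h import *
R2=Rplace((0,-1),1,30)
way([.592,.025,.078],R2,"w3")
E
```

```text
w3 now [0.5909 0.027  0.1284] shift [0.0427 0.0012 0.0269] rot [-0.2  0.1  0.1] rows 0.8 F [-0.  -1.2 -2.4] w 0.495 gf 30.0
```

Request:
carry_out:
  increments:
    - [-1,0.013,0,0.008,0,0,0]
    - [-1,0.026,0.001,0.016,0,0,0]
    - [-1,0.038,0.001,0.024,0,0,0]
    - [-1,0.043,0.001,0.027,0,0,0]
    - [-1,0.043,0.001,0.027,0,0,0]

```text
time_s: 29.32
ee_pos: [0.5935, 0.025, 0.079]
orientation: [0.354, 0.613, 0.611, -0.355]
force: [0.6, -0.4, -1.5]
gripper_width: 0.503
grip_force: 30.0
```

Request:
carry_out:
  increments:
    - [-1,0.0018,0,0.001,0,0,0]
    - [-1,0.0035,0,0.002,0,0,0]
    - [-1,0.0035,0,0.002,0,0,0]

```text
time_s: 29.7
ee_pos: [0.5937, 0.0253, 0.0755]
orientation: [0.354, 0.613, 0.611, -0.354]
force: [1.1, 0.3, -0.8]
gripper_width: 0.504
grip_force: 30.0
```

Request:
carry_out:
  increments:
    - [-1,0.0018,0,0.001,0,0,0]
    - [-1,0.0035,0,0.002,0,0,0]
    - [-1,0.0035,0,0.002,0,0,0]

```text
time_s: 30.08
ee_pos: [0.5936, 0.0252, 0.0711]
orientation: [0.354, 0.613, 0.611, -0.354]
force: [-0.2, 0.5, -1.7]
gripper_width: 0.502
grip_force: 30.0
```

Request:
carry_out:
  increments:
    - [-1,0.0018,0,0.001,0,0,0]
    - [-1,0.0018,0,0.001,0,0,0]

```text
time_s: 30.32
ee_pos: [0.5936, 0.0253, 0.0691]
orientation: [0.354, 0.613, 0.611, -0.354]
force: [-0.7, -0.1, -2.4]
gripper_width: 0.503
grip_force: 30.0
```

Request:
carry_out:
  increments:
    - [-1,0.0018,0,0.001,0,0,0]
    - [-1,0.0018,0,0.001,0,0,0]

```text
time_s: 30.58
ee_pos: [0.5938, 0.0252, 0.0675]
orientation: [0.354, 0.613, 0.611, -0.354]
force: [0.4, -0.4, -0.5]
gripper_width: 0.502
grip_force: 30.0
```

Request:
carry_out:
  increments:
    - [-1,0.0018,0,0.001,0,0,0]
    - [-1,0.0018,0,0.001,0,0,0]

```text
time_s: 30.82
ee_pos: [0.5937, 0.025, 0.0674]
orientation: [0.355, 0.613, 0.61, -0.355]
force: [-1.5, 2.0, 5.8]
gripper_width: 0.503
grip_force: 30.0
```

Request:
carry_out:
  increments:
    - [-1,0.001,0,0.0006,0,0,0]
    - [-1,0.001,0,0.0006,0,0,0]

```text
time_s: 31.08
ee_pos: [0.5937, 0.0248, 0.0674]
orientation: [0.355, 0.613, 0.61, -0.355]
force: [-3.1, 1.8, 10.5]
gripper_width: 0.503
grip_force: 30.0
```

Contact. I release, back off and rise.

Request:
carry_out:
  increments:
    - [1,-0.002,0,-0.001,0,0,0]
    - [1,-0.002,0,-0.001,0,0,0]
    - [1,-0.002,0,-0.001,0,0,0]
    - [1,-0.002,0,-0.001,0,0,0]
    - [1,-0.002,0,-0.001,0,0,0]

```text
time_s: 31.7
ee_pos: [0.5937, 0.0251, 0.0661]
orientation: [0.354, 0.613, 0.611, -0.354]
force: [0.4, -0.5, -0.1]
gripper_width: 0.964
grip_force: 0.0
```

Request:
carry_out:
  increments:
    - [1,0,0,-0.02,0,0,0]
    - [1,-0.01,0,-0.05,0,0,0]
    - [1,-0.04,0,-0.09,0,0,0]
    - [1,-0.08,0,-0.12,0,8,0]
    - [1,-0.12,0,-0.14,0,16,0]

```text
time_s: 32.33
ee_pos: [0.5939, 0.0905, 0.242]
orientation: [0.264, 0.655, 0.657, -0.263]
force: [1.4, 0.2, 0.5]
gripper_width: 1.001
grip_force: 0.0
```

```bash
python3 - <<'E'
from h import *
p,d=cam("side"); save("s5.png",cv2.resize(p[130:330,230:430],None,fx=3,fy=3))
p,d=cam("top"); C=cloud("top",d)
for y0 in(-.114,-.066,-.0145,.0345):
    m=(abs(C[...,0]-.592)<.04)&(abs(C[...,1]-y0)<.026)&(C[...,2]>.1)&(C[...,2]<.122); P=C[m]; r=cv2.minAreaRect((P[:,:2]*1000).astype(np.float32)) if len(P)>4 else 0; print(y0,len(P),r)
R=Rdown(0,1)
way([.592,-.232,.26],R,"handle")
E
```

```text
-0.114 137 ((591.21728515625, -114.53185272216797), (43.142127990722656, 44.139556884765625), 2.062060594558716)
-0.066 129 ((590.495361328125, -66.22406768798828), (40.89812088012695, 43.014976501464844), 88.38566589355469)
-0.0145 127 ((594.0501708984375, -15.105924606323242), (43.459678649902344, 46.737274169921875), 88.53741455078125)
0.0345 135 ((593.2760009765625, 36.067474365234375), (40.485477447509766, 44.79498291015625), 88.5814437866211)
handle now [0.5975 0.0853 0.2518] shift [-0.2355 -0.003   0.2129] rot [-33.5  34.9 -86.1] rows 9.2 F [ 0.8 -0.5  0.3] w 1.001 gf 0.0
```

View pics/s5.png

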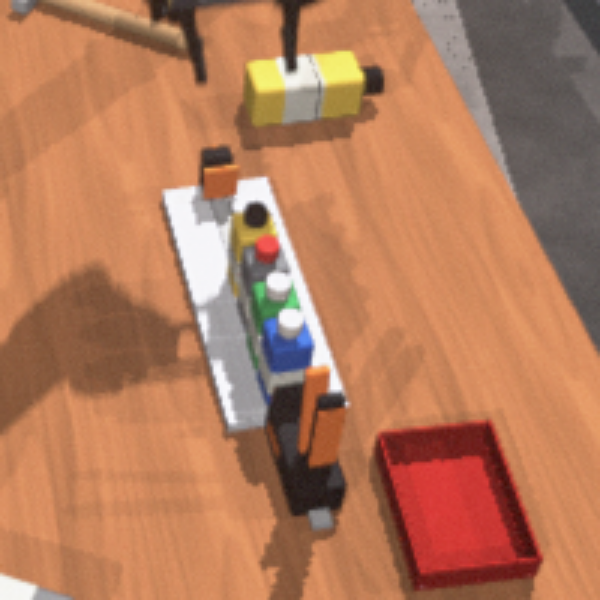

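The row is complete: black, red, white and white caps at (257,215), (267,249), (278,287) and (290,325). Next I measure the handle and trigger, then move there.

```bash
cat >> h.py <<'E'
def jawy(show=True):
    p,d=cam("top"); C=cloud("top",d); hsv=cv2.cvtColor(p,cv2.COLOR_RGB2HSV)
    box=(abs(C[...,0]-.592)<.03)&(C[...,1]>.05)&(C[...,1]<.26)
    b=box&(C[...,2]>.055)&(C[...,2]<.085)&(hsv[...,2]<90); o=box&(cv2.inRange(hsv,(5,140,120),(18,255,255))>0)&(C[...,2]>.05)&(C[...,2]<.085)
    print("jaw black y",np.round(np.percentile(C[b][:,1],[2,50,98]),4) if b.any() else 0,b.sum(),"orange y",np.round(np.percentile(C[o][:,1],[2,50,98]),4) if o.any() else 0,o.sum())
E
python3 - <<'E'
from h import *
p,d=cam("top"); C=cloud("top",d)
m=(abs(C[...,0]-.592)<.03)&(abs(C[...,1]+.23)<.06)&(C[...,2]>.155)&(C[...,2]<.19); P=C[m]
for lo,hi in((.155,.168),(.168,.185)):
    q=P[(P[:,2]>lo)&(P[:,2]<hi)]; print(lo,len(q),np.round(np.percentile(q,[3,50,97],axis=0),4))
jawy()
R=Rdown(0,-1); way([.50,-.05,.27],half(R,.5),"w1"); way([.592,-.232,.26],R,"handle")
E
```

```text
0.155 33 [[ 0.5801 -0.2458  0.1556]
 [ 0.5895 -0.2011  0.1622]
 [ 0.6039 -0.1948  0.1678]]
0.168 44 [[ 0.5804 -0.2441  0.1696]
 [ 0.5919 -0.2377  0.1748]
 [ 0.604  -0.1982  0.1811]]
jaw black y [0.0518 0.0518 0.0518] 1 orange y 0 0
w1 now [0.5944 0.0872 0.2434] shift [-0.118  -0.0938  0.0757] rot [17.2 17.  42.4] rows 4.6 F [-0.   0.6 -1.2] w 1.0 gf 0.0
handle now [0.5944 0.0872 0.2434] shift [-0.2416 -0.0012  0.2093] rot [34.5 34.1 84.9] rows 9.1 F [-0.   0.6 -1.2] w 1.0 gf 0.0
```

Request:
carry_out:
  increments:
    - [1,-0.03,0.0,-0.01,3.4,3.4,8.5]
    - [1,-0.06,0.0,0.0,6.9,6.8,17]
    - [1,-0.085,0.0,0.02,10.3,10.2,25.5]
    - [1,-0.11,0.0,0.045,13.8,13.6,34]
    - [1,-0.135,0.0,0.07,17.2,17,42.4]

```text
time_s: 33.15
ee_pos: [0.593, -0.0583, 0.2817]
orientation: [0.146, 0.91, 0.359, -0.148]
force: [1.1, -0.1, 0.1]
gripper_width: 1.0
grip_force: 0.0
```

```bash
python3 - <<'E'
from h import *
R=Rdown(0,-1); way([.592,-.232,.24],R,"handle"); jawy()
E
```

```text
handle now [ 0.593  -0.0583  0.2817] shift [-0.0911  0.1142  0.1029] rot [17.3 17.5 42.4] rows 4.6 F [ 1.1 -0.1  0.1] w 1.0 gf 0.0
jaw black y [0.1697 0.1954 0.2076] 86 orange y [0.172  0.1731 0.2111] 22
```

Request:
carry_out:
  increments:
    - [1,-0.018,0.023,0.01,3.5,3.5,8.5]
    - [1,-0.036,0.046,0.03,7,7,17]
    - [1,-0.055,0.069,0.055,10.4,10.5,25.4]
    - [1,-0.073,0.092,0.08,13.8,14,34]
    - [1,-0.091,0.114,0.103,17.3,17.5,42.4]

```text
time_s: 33.83
ee_pos: [0.5926, -0.232, 0.2397]
orientation: [-0.001, 1.0, 0.0, -0.0]
force: [0.8, 0.0, -0.7]
gripper_width: 1.001
grip_force: 0.0
```

Request:
carry_out:
  increments:
    - [1,0,0,0,0,0,0]
    - [1,0,0,0,0,0,0]

```text
time_s: 34.08
ee_pos: [0.5927, -0.2308, 0.2405]
orientation: [-0.0, 1.0, 0.003, -0.001]
force: [-0.2, 0.2, -0.2]
gripper_width: 0.998
grip_force: 0.0
```

```bash
python3 - <<'E'
from h import *
R=Rdown(0,-1); way([.592,-.232,.127],R,"handle")
E
```

```text
handle now [ 0.5927 -0.2308  0.2405] shift [-0.0005  0.0013  0.1135] rot [-0.   0.1  0.3] rows 1.8 F [-0.2  0.2 -0.2] w 0.998 gf 0.0
```

Request:
carry_out:
  increments:
    - [1,0,0.001,0.03,0,0,0]
    - [1,0,0.001,0.06,0,0,0]
    - [1,0,0.001,0.09,0,0,0]
    - [1,0,0.001,0.113,0,0,0.3]
    - [1,0,0.001,0.113,0,0,0.3]
  grip_force: 45

```text
time_s: 34.7
ee_pos: [0.5923, -0.2299, 0.1263]
orientation: [-0.001, 1.0, 0.001, -0.002]
force: [0.1, 0.1, -0.5]
gripper_width: 0.998
grip_force: 0.0
```

Request:
carry_out:
  increments:
    - [-1,0,0,0,0,0,0]
    - [-1,0,0,0,0,0,0]
    - [-1,0,0,0,0,0,0]
    - [-1,0,0,0,0,0,0]
    - [-1,0,0,0,0,0,0]

```text
time_s: 35.33
ee_pos: [0.5943, -0.2301, 0.1306]
orientation: [-0.002, 1.0, 0.0, 0.002]
force: [-0.5, 6.5, 4.3]
gripper_width: 0.516
grip_force: 3.2
```

Request:
carry_out:
  increments:
    - [-1,0,0,0,0,0,0]
    - [-1,0,0,0,0,0,0]
    - [-1,0,0,0,0,0,0]

```text
time_s: 35.7
ee_pos: [0.5944, -0.2349, 0.1305]
orientation: [0.001, 1.0, -0.001, 0.003]
force: [3.5, -1.3, 3.4]
gripper_width: 0.292
grip_force: 45.0
```

```bash
python3 - <<'E'
from h import *
R=Rdown(0,-1); way([.592,-.232,.127],R,"handle"); jawy()
E
```

```text
handle now [ 0.5944 -0.2349  0.1305] shift [-0.0025 -0.0029  0.0035] rot [ 0.1 -0.3 -0.2] rows 0.1 F [ 3.5 -1.3  3.4] w 0.292 gf 45.0
jaw black y [0.0541 0.1848 0.1948] 84 orange y [0.1591 0.1626 0.2022] 26
```

The first stroke moved the jaw about 10 mm. I repeat it.

Request:
carry_out:
  increments:
    - [0.7,0,0,0,0,0,0]
    - [0.7,0,0,0,0,0,0]
    - [0.7,0,0,0,0,0,0]
    - [0.7,0,0,0,0,0,0]
    - [0.7,0,0,0,0,0,0]

```text
time_s: 36.38
ee_pos: [0.5918, -0.2338, 0.1281]
orientation: [0.0, 1.0, -0.001, -0.0]
force: [0.9, 1.7, -0.5]
gripper_width: 0.771
grip_force: 1.0
```

Request:
carry_out:
  increments:
    - [-1,0,0,0,0,0,0]
    - [-1,0,0,0,0,0,0]
    - [-1,0,0,0,0,0,0]
    - [-1,0,0,0,0,0,0]
    - [-1,0,0,0,0,0,0]

```text
time_s: 37.0
ee_pos: [0.5922, -0.2316, 0.129]
orientation: [-0.001, 1.0, -0.0, -0.0]
force: [-2.6, -5.2, -2.4]
gripper_width: 0.37
grip_force: 10.6
```

Request:
carry_out:
  increments:
    - [-1,0,0,0,0,0,0]
    - [-1,0,0,0,0,0,0]

```text
time_s: 37.25
ee_pos: [0.5923, -0.2348, 0.1289]
orientation: [0.001, 1.0, -0.002, 0.0]
force: [-1.8, -1.2, -1.3]
gripper_width: 0.297
grip_force: 44.6
```

Request:
carry_out:
  increments:
    - [0.7,0,0,0,0,0,0]
    - [0.7,0,0,0,0,0,0]
    - [0.7,0,0,0,0,0,0]
    - [0.7,0,0,0,0,0,0]
    - [0.7,0,0,0,0,0,0]

```text
time_s: 37.88
ee_pos: [0.5934, -0.2339, 0.1292]
orientation: [0.001, 1.0, -0.001, 0.001]
force: [-0.1, 2.4, -0.8]
gripper_width: 0.774
grip_force: 1.0
```

Request:
carry_out:
  increments:
    - [-1,0,0,0,0,0,0]
    - [-1,0,0,0,0,0,0]
    - [-1,0,0,0,0,0,0]
    - [-1,0,0,0,0,0,0]
    - [-1,0,0,0,0,0,0]

```text
time_s: 38.5
ee_pos: [0.5936, -0.2316, 0.1299]
orientation: [-0.001, 1.0, -0.0, 0.001]
force: [-1.2, -4.8, -0.8]
gripper_width: 0.366
grip_force: 10.6
```

Request:
carry_out:
  increments:
    - [-1,0,0,0,0,0,0]
    - [-1,0,0,0,0,0,0]

```text
time_s: 38.75
ee_pos: [0.5937, -0.2349, 0.1299]
orientation: [0.001, 1.0, -0.002, 0.002]
force: [2.6, 0.9, 1.8]
gripper_width: 0.295
grip_force: 44.7
```

```bash
python3 - <<'E'
from h import *
R=Rdown(0,-1); way([.592,-.232,.127],R,"handle"); jawy()
E
```

```text
handle now [ 0.5937 -0.2349  0.1299] shift [-0.0017 -0.0029  0.0028] rot [ 0.1 -0.2 -0.2] rows 0.1 F [2.6 0.9 1.8] w 0.295 gf 44.7
jaw black y [0.0543 0.1677 0.1793] 88 orange y [0.1433 0.1443 0.1824] 23
```

Request:
carry_out:
  increments:
    - [0.8,0,0,0,0,0,0]
    - [0.8,0,0,0,0,0,0]
    - [0.8,0,0,0,0,0,0]
    - [0.8,0,0,0,0,0,0]
    - [0.8,0,0,0,0,0,0]

```text
time_s: 39.42
ee_pos: [0.5924, -0.2339, 0.1285]
orientation: [0.0, 1.0, -0.001, 0.0]
force: [0.2, 1.7, -1.0]
gripper_width: 0.777
grip_force: 1.0
```

Request:
carry_out:
  increments:
    - [-1,0,0,0,0,0,0]
    - [-1,0,0,0,0,0,0]
    - [-1,0,0,0,0,0,0]
    - [-1,0,0,0,0,0,0]
    - [-1,0,0,0,0,0,0]

```text
time_s: 40.05
ee_pos: [0.5926, -0.2311, 0.1292]
orientation: [-0.002, 1.0, -0.0, 0.0]
force: [-1.9, 7.6, 1.7]
gripper_width: 0.387
grip_force: 3.5
```

Request:
carry_out:
  increments:
    - [-1,0,0,0,0,0,0]
    - [-1,0,0,0,0,0,0]

```text
time_s: 40.3
ee_pos: [0.5927, -0.2348, 0.1291]
orientation: [0.001, 1.0, -0.002, 0.001]
force: [0.8, 0.1, -0.7]
gripper_width: 0.292
grip_force: 44.6
```

Request:
carry_out:
  increments:
    - [0.8,0,0,0,0,0,0]
    - [0.8,0,0,0,0,0,0]
    - [0.8,0,0,0,0,0,0]
    - [0.8,0,0,0,0,0,0]
    - [0.8,0,0,0,0,0,0]

```text
time_s: 40.92
ee_pos: [0.5927, -0.2339, 0.1287]
orientation: [0.0, 1.0, -0.001, 0.001]
force: [0.2, 2.3, -2.4]
gripper_width: 0.775
grip_force: 1.0
```

Request:
carry_out:
  increments:
    - [-1,0,0,0,0,0,0]
    - [-1,0,0,0,0,0,0]
    - [-1,0,0,0,0,0,0]
    - [-1,0,0,0,0,0,0]
    - [-1,0,0,0,0,0,0]

```text
time_s: 41.55
ee_pos: [0.593, -0.231, 0.1295]
orientation: [-0.001, 1.0, -0.0, 0.001]
force: [-2.3, 6.6, 2.9]
gripper_width: 0.384
grip_force: 3.5
```

Request:
carry_out:
  increments:
    - [-1,0,0,0,0,0,0]
    - [-1,0,0,0,0,0,0]

```text
time_s: 41.8
ee_pos: [0.5931, -0.2348, 0.1294]
orientation: [0.001, 1.0, -0.002, 0.001]
force: [-0.5, -0.2, -0.6]
gripper_width: 0.294
grip_force: 44.7
```

Request:
carry_out:
  increments:
    - [0.8,0,0,0,0,0,0]
    - [0.8,0,0,0,0,0,0]
    - [0.8,0,0,0,0,0,0]
    - [0.8,0,0,0,0,0,0]
    - [0.8,0,0,0,0,0,0]

```text
time_s: 42.42
ee_pos: [0.5929, -0.2339, 0.1287]
orientation: [0.0, 1.0, -0.001, 0.001]
force: [-0.2, 2.0, -0.9]
gripper_width: 0.774
grip_force: 0.9
```

Request:
carry_out:
  increments:
    - [-1,0,0,0,0,0,0]
    - [-1,0,0,0,0,0,0]
    - [-1,0,0,0,0,0,0]
    - [-1,0,0,0,0,0,0]
    - [-1,0,0,0,0,0,0]

```text
time_s: 43.05
ee_pos: [0.5931, -0.231, 0.1294]
orientation: [-0.001, 1.0, -0.0, 0.001]
force: [-1.3, 7.1, 2.8]
gripper_width: 0.388
grip_force: 3.5
```

Request:
carry_out:
  increments:
    - [-1,0,0,0,0,0,0]
    - [-1,0,0,0,0,0,0]

```text
time_s: 43.3
ee_pos: [0.5932, -0.2348, 0.1293]
orientation: [0.001, 1.0, -0.002, 0.001]
force: [1.0, 0.1, -0.4]
gripper_width: 0.292
grip_force: 44.7
```

Request:
carry_out:
  increments:
    - [0.8,0,0,0,0,0,0]
    - [0.8,0,0,0,0,0,0]
    - [0.8,0,0,0,0,0,0]
    - [0.8,0,0,0,0,0,0]
    - [0.8,0,0,0,0,0,0]

```text
time_s: 43.92
ee_pos: [0.5928, -0.2339, 0.1288]
orientation: [0.0, 1.0, -0.001, 0.001]
force: [-0.1, 1.9, -0.9]
gripper_width: 0.775
grip_force: 1.0
```

Request:
carry_out:
  increments:
    - [-1,0,0,0,0,0,0]
    - [-1,0,0,0,0,0,0]
    - [-1,0,0,0,0,0,0]
    - [-1,0,0,0,0,0,0]
    - [-1,0,0,0,0,0,0]

```text
time_s: 44.55
ee_pos: [0.5931, -0.2311, 0.1294]
orientation: [-0.001, 1.0, -0.0, 0.001]
force: [-0.4, 7.1, 2.8]
gripper_width: 0.384
grip_force: 3.5
```

Request:
carry_out:
  increments:
    - [-1,0,0,0,0,0,0]
    - [-1,0,0,0,0,0,0]

```text
time_s: 44.8
ee_pos: [0.5931, -0.2348, 0.1293]
orientation: [0.001, 1.0, -0.002, 0.001]
force: [1.4, 0.1, 0.0]
gripper_width: 0.291
grip_force: 44.7
```

```bash
python3 - <<'E'
from h import *
R=Rdown(0,-1); way([.592,-.232,.127],R,"handle"); jawy()
E
```

```text
handle now [ 0.5931 -0.2348  0.1293] shift [-0.0011 -0.0028  0.0023] rot [ 0.1 -0.2 -0.2] rows 0.1 F [1.4 0.1 0. ] w 0.291 gf 44.7
jaw black y [0.0898 0.1339 0.1441] 85 orange y [0.1085 0.1094 0.1476] 24
```

Request:
carry_out:
  increments:
    - [0.9,0,0,0,0,0,0]
    - [0.9,0,0,0,0,0,0]
    - [0.9,0,0,0,0,0,0]
    - [0.9,0,0,0,0,0,0]
    - [0.9,0,0,0,0,0,0]

```text
time_s: 45.48
ee_pos: [0.5927, -0.2339, 0.1286]
orientation: [0.0, 1.0, -0.001, 0.001]
force: [0.9, 1.3, -0.4]
gripper_width: 0.776
grip_force: 1.0
```

Request:
carry_out:
  increments:
    - [-1,0,0,0,0,0,0]
    - [-1,0,0,0,0,0,0]
    - [-1,0,0,0,0,0,0]
    - [-1,0,0,0,0,0,0]
    - [-1,0,0,0,0,0,0]

```text
time_s: 46.1
ee_pos: [0.5929, -0.2311, 0.1294]
orientation: [-0.001, 1.0, -0.0, 0.0]
force: [-1.0, 7.1, 3.3]
gripper_width: 0.386
grip_force: 3.5
```

Request:
carry_out:
  increments:
    - [-1,0,0,0,0,0,0]
    - [-1,0,0,0,0,0,0]

```text
time_s: 46.35
ee_pos: [0.593, -0.2348, 0.1293]
orientation: [0.001, 1.0, -0.002, 0.001]
force: [1.8, -0.6, -0.3]
gripper_width: 0.291
grip_force: 44.7
```

Request:
carry_out:
  increments:
    - [0.9,0,0,0,0,0,0]
    - [0.9,0,0,0,0,0,0]
    - [0.9,0,0,0,0,0,0]
    - [0.9,0,0,0,0,0,0]
    - [0.9,0,0,0,0,0,0]

```text
time_s: 46.98
ee_pos: [0.5927, -0.2339, 0.1287]
orientation: [0.0, 1.0, -0.001, 0.001]
force: [0.7, 1.7, -1.7]
gripper_width: 0.777
grip_force: 1.0
```

Request:
carry_out:
  increments:
    - [-1,0,0,0,0,0,0]
    - [-1,0,0,0,0,0,0]
    - [-1,0,0,0,0,0,0]
    - [-1,0,0,0,0,0,0]
    - [-1,0,0,0,0,0,0]

```text
time_s: 47.6
ee_pos: [0.5929, -0.2311, 0.1294]
orientation: [-0.001, 1.0, -0.0, 0.0]
force: [-1.0, 6.1, 1.9]
gripper_width: 0.387
grip_force: 3.5
```

Request:
carry_out:
  increments:
    - [-1,0,0,0,0,0,0]
    - [-1,0,0,0,0,0,0]

```text
time_s: 47.85
ee_pos: [0.593, -0.2348, 0.1293]
orientation: [0.001, 1.0, -0.002, 0.001]
force: [1.1, 0.2, -0.5]
gripper_width: 0.292
grip_force: 44.7
```

Request:
carry_out:
  increments:
    - [0.9,0,0,0,0,0,0]
    - [0.9,0,0,0,0,0,0]
    - [0.9,0,0,0,0,0,0]
    - [0.9,0,0,0,0,0,0]
    - [0.9,0,0,0,0,0,0]

```text
time_s: 48.48
ee_pos: [0.5927, -0.2339, 0.1287]
orientation: [0.0, 1.0, -0.001, 0.001]
force: [0.2, 1.8, -0.5]
gripper_width: 0.778
grip_force: 1.0
```

Request:
carry_out:
  increments:
    - [-1,0,0,0,0,0,0]
    - [-1,0,0,0,0,0,0]
    - [-1,0,0,0,0,0,0]
    - [-1,0,0,0,0,0,0]
    - [-1,0,0,0,0,0,0]

```text
time_s: 49.1
ee_pos: [0.593, -0.2311, 0.1293]
orientation: [-0.001, 1.0, -0.0, 0.001]
force: [-1.7, 6.1, 1.8]
gripper_width: 0.385
grip_force: 3.5
```

Request:
carry_out:
  increments:
    - [-1,0,0,0,0,0,0]
    - [-1,0,0,0,0,0,0]

```text
time_s: 49.35
ee_pos: [0.593, -0.2349, 0.1293]
orientation: [0.001, 1.0, -0.002, 0.001]
force: [0.6, -0.2, -1.0]
gripper_width: 0.294
grip_force: 44.7
```

Request:
carry_out:
  increments:
    - [0.9,0,0,0,0,0,0]
    - [0.9,0,0,0,0,0,0]
    - [0.9,0,0,0,0,0,0]
    - [0.9,0,0,0,0,0,0]
    - [0.9,0,0,0,0,0,0]

```text
time_s: 49.98
ee_pos: [0.5927, -0.234, 0.1287]
orientation: [0.0, 1.0, -0.001, 0.001]
force: [0.2, 3.1, -1.3]
gripper_width: 0.776
grip_force: 0.9
```

Request:
carry_out:
  increments:
    - [-1,0,0,0,0,0,0]
    - [-1,0,0,0,0,0,0]
    - [-1,0,0,0,0,0,0]
    - [-1,0,0,0,0,0,0]
    - [-1,0,0,0,0,0,0]

```text
time_s: 50.6
ee_pos: [0.593, -0.2311, 0.1294]
orientation: [-0.001, 1.0, -0.0, 0.001]
force: [-1.5, 7.9, 2.2]
gripper_width: 0.385
grip_force: 3.5
```

Request:
carry_out:
  increments:
    - [-1,0,0,0,0,0,0]
    - [-1,0,0,0,0,0,0]

```text
time_s: 50.85
ee_pos: [0.593, -0.2348, 0.1292]
orientation: [0.001, 1.0, -0.002, 0.001]
force: [0.3, 0.4, 0.8]
gripper_width: 0.292
grip_force: 44.7
```

Request:
carry_out:
  increments:
    - [0.9,0,0,0,0,0,0]
    - [0.9,0,0,0,0,0,0]
    - [0.9,0,0,0,0,0,0]
    - [0.9,0,0,0,0,0,0]
    - [0.9,0,0,0,0,0,0]

```text
time_s: 51.48
ee_pos: [0.5928, -0.2339, 0.1287]
orientation: [0.0, 1.0, -0.001, 0.001]
force: [-0.2, 2.0, -1.5]
gripper_width: 0.775
grip_force: 1.0
```

Request:
carry_out:
  increments:
    - [-1,0,0,0,0,0,0]
    - [-1,0,0,0,0,0,0]
    - [-1,0,0,0,0,0,0]
    - [-1,0,0,0,0,0,0]
    - [-1,0,0,0,0,0,0]

```text
time_s: 52.1
ee_pos: [0.593, -0.2308, 0.1293]
orientation: [-0.001, 1.0, -0.0, 0.0]
force: [-0.4, -3.2, -1.2]
gripper_width: 0.383
grip_force: 11.4
```

Request:
carry_out:
  increments:
    - [-1,0,0,0,0,0,0]
    - [-1,0,0,0,0,0,0]

```text
time_s: 52.35
ee_pos: [0.5931, -0.2348, 0.1292]
orientation: [0.001, 1.0, -0.002, 0.001]
force: [0.8, -0.1, -1.4]
gripper_width: 0.291
grip_force: 44.8
```

```bash
sed -i 's/(C\[...,1\]>.05)&(C\[...,1\]<.26)/(C[...,1]>.005)\&(C[...,1]<.26)/; s/(C\[...,2\]<.085)&(hsv\[...,2\]<90)/(C[...,2]<.078)\&(hsv[...,2]<90)/' h.py; cat >> h.py <<'E'
def rowpic(n,nm,a,b,c,e,f): p,d=cam(n); save(nm,cv2.resize(p[a:b,c:e],None,fx=f,fy=f,interpolation=cv2.INTER_CUBIC))
E
python3 - <<'E'
from h import *
R=Rdown(0,-1); way([.592,-.232,.127],R,"handle"); jawy(); rowpic("side","s6.png",180,320,260,400,4)
E
```

```text
handle now [ 0.5931 -0.2348  0.1292] shift [-0.0011 -0.0028  0.0022] rot [ 0.1 -0.1 -0.2] rows 0.1 F [ 0.8 -0.1 -1.4] w 0.291 gf 44.8
jaw black y [0.0106 0.0864 0.0999] 96 orange y [0.0642 0.0673 0.1058] 21
```

View pics/s6.png

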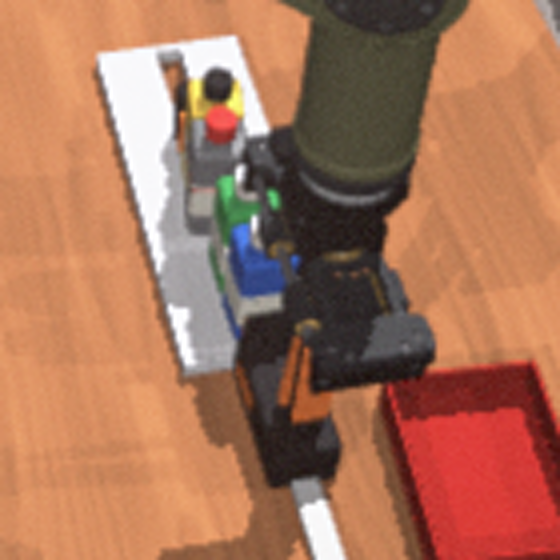

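Grey and yellow (crop 215,120 and 215,90) seem shifted to −x. I measure them before squeezing further.

```bash
python3 - <<'E'
from h import *
p,d=cam("top"); C=cloud("top",d)
m=((abs(C[...,0]-.592)<.09)&(C[...,1]>-.15)&(C[...,1]<.1)&(C[...,2]>.1)&(C[...,2]<.122))
hsv=cv2.cvtColor(p,cv2.COLOR_RGB2HSV)
for y0 in(-.114,-.066,-.0145,.0345):
    k=m&(abs(C[...,1]-y0)<.0235); P=C[k]; print(y0,len(P),cv2.minAreaRect((P[:,:2]*1000).astype(np.float32)) if len(P)>4 else 0)
save("t7.png",cv2.resize(p[130:210,220:380],None,fx=5,fy=5,interpolation=cv2.INTER_CUBIC))
E
```

```text
-0.114 147 ((591.3657836914062, -114.77204132080078), (44.10879898071289, 43.665828704833984), 1.3244504928588867)
-0.066 138 ((590.4749755859375, -66.22099304199219), (40.81266403198242, 43.963905334472656), 88.51030731201172)
-0.0145 104 ((582.6989135742188, -8.648273468017578), (35.866485595703125, 44.8090705871582), 82.43849182128906)
0.0345 149 ((589.591064453125, 34.72486114501953), (43.83320617675781, 49.65666198730469), 88.29637145996094)
```

View pics/t7.png

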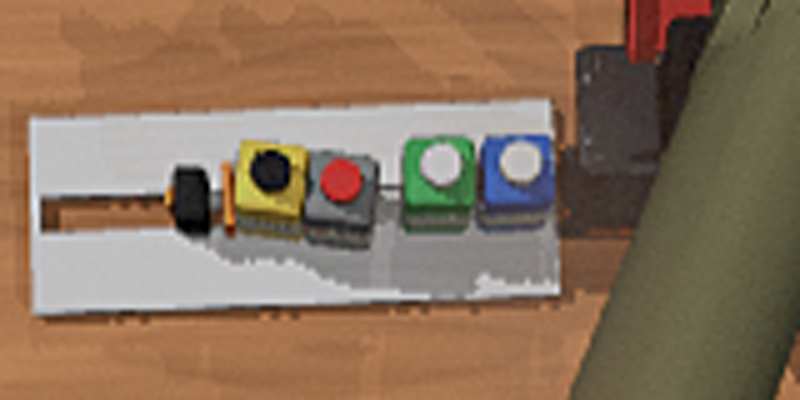

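Grey was knocked to −x with a slight yaw (crop 341,185), and the jaw isn't touching the row yet. I release the trigger, rise and put grey back in line.

Request:
carry_out:
  increments:
    - [1,0,0,0,0,0,0]
    - [1,0,0,0,0,0,0]
    - [1,0,0,0,0,0,0]
    - [1,0,0,0,0,0,0]
    - [1,0,0,0,0,0,0]
  grip_force: 25

```text
time_s: 53.12
ee_pos: [0.5927, -0.2339, 0.1287]
orientation: [0.0, 1.0, -0.001, 0.001]
force: [0.4, 0.9, -1.2]
gripper_width: 0.778
grip_force: 1.0
```

Request:
carry_out:
  increments:
    - [1,0,0,0,0,0,0]
    - [1,0,0,-0.03,0,0,0]
    - [1,0,0,-0.06,0,0,0]
    - [1,0,0,-0.09,0,0,0]
    - [1,0,0,-0.11,0,0,0]

```text
time_s: 53.75
ee_pos: [0.5929, -0.2355, 0.241]
orientation: [0.001, 1.0, -0.002, 0.002]
force: [0.6, 0.4, 0.4]
gripper_width: 1.001
grip_force: 0.0
```

```bash
cat >> h.py <<'E'
def caps():
    p,d=cam("top"); C=cloud("top",d)
    m=((abs(C[...,0]-.592)<.06)&(C[...,1]>-.15)&(C[...,1]<.12)&(C[...,2]>.13)&(C[...,2]<.145)).astype(np.uint8)
    n,L,st,ce=cv2.connectedComponentsWithStats(m)
    for i in range(1,n):
        if st[i,4]>15: P=C[L==i]; print("cap",st[i,4],np.round((P.min(0)+P.max(0))/2,4))
    m=((abs(C[...,0]-.592)<.06)&(C[...,1]>-.15)&(C[...,1]<.12)&(C[...,2]>.109)&(C[...,2]<.145)).astype(np.uint8)
    n,L,st,ce=cv2.connectedComponentsWithStats(m)
    for i in range(1,n):
        if st[i,4]>50: P=C[L==i]; print("top",st[i,4],cv2.minAreaRect((P[:,:2]*1000).astype(np.float32)))
E
python3 - <<'E'
from h import *
caps(); jawy()
R=Rdown(1,0); way([.583,-.01,.25],half(R,.5),"h"); way([.583,-.01,.17],R,"grey")
E
```

```text
cap 58 [ 0.5911 -0.0654  0.138 ]
cap 56 [ 0.5914 -0.1143  0.1376]
cap 48 [0.5917 0.0387 0.137 ]
cap 54 [ 0.5827 -0.0054  0.1376]
top 190 ((592.0067138671875, -114.71011352539062), (43.28618621826172, 44.08045196533203), 2.6701104640960693)
top 368 ((586.99560546875, 16.975666046142578), (87.57980346679688, 46.09513854980469), 79.67697143554688)
top 188 ((590.5703735351562, -66.15838623046875), (40.55891799926758, 42.93165969848633), 87.84980010986328)
jaw black y [0.0168 0.0868 0.1001] 94 orange y [0.0642 0.0673 0.1058] 22
h now [ 0.5938 -0.2356  0.242 ] shift [-0.0116 -0.2256 -0.0089] rot [  0.2  -0.1 -45.1] rows 4.2 F [1.3 0.3 0.4] w 0.998 gf 0.0
grey now [ 0.5938 -0.2356  0.242 ] shift [-0.0121 -0.2258  0.0711] rot [  0.5  -0.1 -90.2] rows 8.4 F [1.3 0.3 0.4] w 0.998 gf 0.0
```

Request:
carry_out:
  increments:
    - [1,-0.002,-0.045,-0.02,0,0,-10]
    - [1,-0.005,-0.09,-0.02,0,0,-20]
    - [1,-0.007,-0.135,-0.02,0,0,-30]
    - [1,-0.01,-0.18,-0.02,0,0,-40]
    - [1,-0.012,-0.225,-0.02,0.2,0,-50]

```text
time_s: 54.48
ee_pos: [0.5807, -0.0079, 0.2577]
orientation: [-0.001, 0.906, 0.424, 0.0]
force: [0.1, 0.7, -0.2]
gripper_width: 0.998
grip_force: 0.0
```

```bash
python3 - <<'E'
from h import *
R=Rdown(1,0); way([.583,-.0054,.17],R,"grey")
E
```

```text
grey now [ 0.5807 -0.0079  0.2577] shift [0.0033 0.0003 0.0877] rot [ -0.1  -0.1 -39.8] rows 3.7 F [ 0.1  0.7 -0.2] w 0.998 gf 0.0
```

Request:
carry_out:
  increments:
    - [1,0.001,0,0,0,0,-10]
    - [1,0.002,0,0.02,0,0,-20]
    - [1,0.003,0,0.045,0,0,-30]
    - [1,0.003,0,0.088,0,0,-39.8]
    - [1,0.003,0,0.088,0,0,-39.8]

```text
time_s: 55.1
ee_pos: [0.5799, -0.0068, 0.1665]
orientation: [-0.003, 0.71, 0.704, -0.002]
force: [-0.5, -0.6, -0.3]
gripper_width: 0.998
grip_force: 0.0
```

```bash
python3 - <<'E'
from h import *
R=Rdown(1,0); way([.584,-.0054,.079],R,"grey")
E
```

```text
grey now [ 0.5799 -0.0068  0.1665] shift [0.0013 0.0048 0.0874] rot [-0.5 -0.1 -0.5] rows 1.4 F [-0.5 -0.6 -0.3] w 0.998 gf 0.0
```

Request:
carry_out:
  increments:
    - [1,0.001,0.005,0.03,-0.5,0,-0.5]
    - [1,0.001,0.005,0.06,-0.5,0,-0.5]
    - [1,0.001,0.005,0.087,-0.5,0,-0.5]
    - [1,0.001,0.005,0.087,-0.5,0,-0.5]
    - [1,0.001,0.005,0.087,-0.5,0,-0.5]

```text
time_s: 55.72
ee_pos: [0.5896, -0.005, 0.0859]
orientation: [0.003, 0.707, 0.708, 0.005]
force: [-0.1, 0.1, 1.3]
gripper_width: 0.997
grip_force: 0.0
```

Request:
carry_out:
  increments:
    - [-1,0,0,0,0,0,0]
    - [-1,0,0,0,0,0,0]
    - [-1,0,0,0,0,0,0]
    - [-1,0,0,0,0,0,0]
    - [-1,0,0,0,0,0,0]

```text
time_s: 56.35
ee_pos: [0.5879, -0.005, 0.0839]
orientation: [0.002, 0.706, 0.708, 0.004]
force: [-0.4, -0.6, 1.0]
gripper_width: 0.522
grip_force: 23.7
```

Request:
carry_out:
  increments:
    - [-1,0,0,0,0,0,0]
    - [-1,0,0,0,0,0,0]
    - [-1,0,0,0,0,0,0]

```text
time_s: 56.72
ee_pos: [0.5879, -0.005, 0.0839]
orientation: [0.002, 0.706, 0.708, 0.004]
force: [-1.9, -0.4, 1.4]
gripper_width: 0.523
grip_force: 23.5
```

```bash
python3 - <<'E'
from h import *
R=Rdown(1,0); P=pose()[0]; way([.592,P[1]-.0105,P[2]+.006],R,"grey")
E
```

```text
grey now [ 0.5879 -0.005   0.0839] shift [-0.0105  0.0041 -0.006 ] rot [ 0.5 -0.1  0.2] rows 0.2 F [-1.9 -0.4  1.4] w 0.523 gf 23.5
```

Request:
carry_out:
  increments:
    - [-1,-0.004,0.001,-0.004,0,0,0]
    - [-1,-0.008,0.003,-0.006,0.2,0,0.2]
    - [-1,-0.0105,0.004,-0.006,0.5,0,0.2]
    - [-1,-0.0105,0.004,-0.006,0.5,0,0.2]
    - [-1,-0.0105,0.004,-0.006,0.5,0,0.2]
  grip_force: 35

```text
time_s: 57.35
ee_pos: [0.5921, -0.0152, 0.0897]
orientation: [-0.001, 0.707, 0.707, 0.001]
force: [-0.6, -0.2, -2.1]
gripper_width: 0.519
grip_force: 33.0
```

```bash
python3 - <<'E'
from h import *
R=Rdown(1,0); P=pose()[0]; way([.592,-.0155,P[2]],R,"grey")
p,d=cam("side"); save("s8.png",cv2.resize(p[180:320,260,][:0] if 0 else p[180:320,240:400],None,fx=4,fy=4,interpolation=cv2.INTER_CUBIC))
E
```

```text
grey now [ 0.5921 -0.0152  0.0897] shift [-0.0003 -0.0001 -0.    ] rot [-0.  -0.2 -0. ] rows 0.0 F [-0.6 -0.2 -2.1] w 0.519 gf 33.0
```

View pics/s8.png

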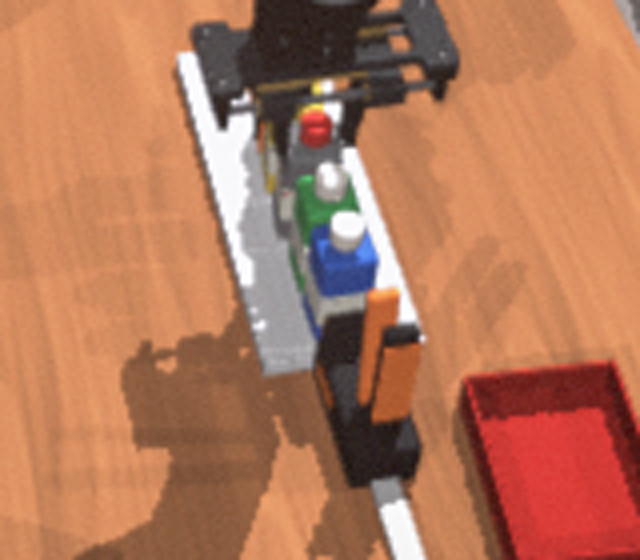

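Grey is held upright, back in line (red cap at 316,128). I set it down.

Request:
carry_out:
  increments:
    - [-1,0,0,0.003,0,0,0]
    - [-1,0,0,0.006,0,0,0]
    - [-1,0,0,0.007,0,0,0]
    - [-1,0,0,0.007,0,0,0]

```text
time_s: 57.9
ee_pos: [0.5923, -0.0154, 0.084]
orientation: [-0.001, 0.707, 0.707, 0.001]
force: [-3.6, -0.7, 4.9]
gripper_width: 0.52
grip_force: 33.1
```

Request:
carry_out:
  increments:
    - [1,0,0,0,0,0,0]
    - [1,0,0,0,0,0,0]
    - [1,0,0,0,0,0,0]
    - [1,0,0,0,0,0,0]
    - [1,0,0,0,0,0,0]

```text
time_s: 58.52
ee_pos: [0.5922, -0.0154, 0.0829]
orientation: [-0.001, 0.707, 0.707, 0.001]
force: [0.2, -0.6, 1.1]
gripper_width: 0.963
grip_force: 0.0
```

Request:
carry_out:
  increments:
    - [1,0,0,-0.04,0,0,0]
    - [1,0,0,-0.08,0,0,0]
    - [1,0,0,-0.12,0,0,0]
    - [1,0,0,-0.16,0,0,0]
    - [1,-0.04,0,-0.16,0,0,9]

```text
time_s: 59.15
ee_pos: [0.5947, -0.0519, 0.2472]
orientation: [0.001, 0.76, 0.65, 0.005]
force: [1.0, -0.6, 0.5]
gripper_width: 0.999
grip_force: 0.0
```

```bash
python3 - <<'E'
from h import *
R=Rdown(0,-1); way([.592,-.233,.24],R,"grey")
E
```

```text
grey now [ 0.5947 -0.0519  0.2472] shift [-0.1794  0.0251  0.0063] rot [ 0.1 -0.6 81.2] rows 7.6 F [ 1.  -0.6  0.5] w 0.999 gf 0.0
```

Request:
carry_out:
  increments:
    - [1,-0.022,0.003,0,0,0,10]
    - [1,-0.045,0.006,0,0,0,20]
    - [1,-0.067,0.009,0,0,0,30]
    - [1,-0.09,0.012,0,0,0,40]
    - [1,-0.112,0.015,0,0,0,50]

```text
time_s: 59.78
ee_pos: [0.5893, -0.1696, 0.2426]
orientation: [-0.001, 0.965, 0.264, 0.001]
force: [0.4, 0.2, 0.9]
gripper_width: 1.0
grip_force: 0.0
```

```bash
python3 - <<'E'
from h import *
R=Rdown(0,-1); way([.592,-.233,.24],R,"h")
caps(); jawy()
p,d=cam("top");save("t9.png",cv2.resize(p[130:210,220:380],None,fx=5,fy=5,interpolation=cv2.INTER_CUBIC))
E
```

```text
h now [ 0.5893 -0.1696  0.2426] shift [-0.03    0.056   0.0024] rot [-0.1 -0.1 30.6] rows 2.9 F [0.4 0.2 0.9] w 1.0 gf 0.0
cap 52 [ 0.5912 -0.0653  0.1374]
cap 53 [0.591  0.0386 0.1378]
cap 56 [ 0.5873 -0.0163  0.1376]
top 182 ((591.1585693359375, 37.540035247802734), (42.215816497802734, 45.23004150390625), 80.72518920898438)
top 188 ((587.8529052734375, -15.753105163574219), (43.274078369140625, 44.854740142822266), 79.48067474365234)
top 184 ((589.166015625, -65.96772766113281), (40.7183837890625, 43.319278717041016), 88.30960083007812)
top 58 ((585.2623291015625, -98.24708557128906), (41.847537994384766, 18.135520935058594), 30.285133361816406)
jaw black y [0.0145 0.0872 0.0999] 89 orange y [0.0642 0.0673 0.1056] 22
```

View pics/t9.png

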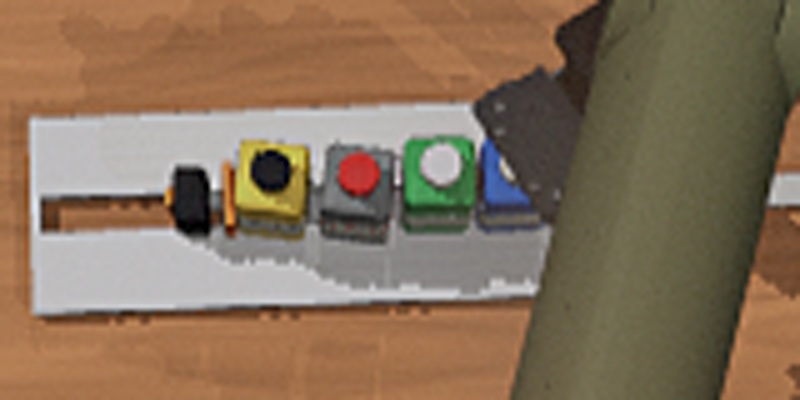

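Row restored: yellow (272,172), red cap (358,174), green (441,163), all within about 4 mm in x. Back to the trigger.

Request:
carry_out:
  increments:
    - [1,-0.01,0.018,0,0,0,10]
    - [1,-0.02,0.037,0,0,0,20]
    - [1,-0.03,0.056,0.002,0,0,30.6]
    - [1,-0.03,0.056,0.002,0,0,30.6]
    - [1,-0.03,0.056,0.002,0,0,30.6]
  grip_force: 45

```text
time_s: 60.55
ee_pos: [0.5929, -0.2299, 0.2403]
orientation: [-0.002, 1.0, 0.006, 0.0]
force: [-0.1, 0.5, -0.3]
gripper_width: 1.0
grip_force: 0.0
```

```bash
python3 - <<'E'
from h import *
R=Rdown(0,-1); way([.592,-.232,.128],R,"h")
E
```

```text
h now [ 0.5929 -0.2299  0.2403] shift [-0.001   0.0026  0.1123] rot [-0.2 -0.   0.7] rows 1.8 F [-0.1  0.5 -0.3] w 1.0 gf 0.0
```

Request:
carry_out:
  increments:
    - [1,0,0.002,0.03,0,0,0.7]
    - [1,0,0.002,0.06,0,0,0.7]
    - [1,0,0.002,0.09,0,0,0.7]
    - [1,0,0.002,0.112,0,0,0.7]
    - [1,0,0.002,0.112,0,0,0.7]
  grip_force: 45

```text
time_s: 61.18
ee_pos: [0.5916, -0.2313, 0.1266]
orientation: [-0.002, 1.0, -0.001, -0.002]
force: [-0.0, 0.6, 0.6]
gripper_width: 1.001
grip_force: 0.0
```

Request:
carry_out:
  increments:
    - [-1,0,0,0,0,0,0]
    - [-1,0,0,0,0,0,0]
    - [-1,0,0,0,0,0,0]
    - [-1,0,0,0,0,0,0]
    - [-1,0,0,0,0,0,0]

```text
time_s: 61.8
ee_pos: [0.5939, -0.2301, 0.1299]
orientation: [-0.004, 1.0, -0.001, 0.001]
force: [-0.9, 7.4, 5.2]
gripper_width: 0.518
grip_force: 3.5
```

Request:
carry_out:
  increments:
    - [-1,0,0,0,0,0,0]
    - [-1,0,0,0,0,0,0]
    - [-1,0,0,0,0,0,0]
    - [-1,0,0,0,0,0,0]

```text
time_s: 62.3
ee_pos: [0.5941, -0.2348, 0.1298]
orientation: [-0.001, 1.0, -0.003, 0.002]
force: [4.9, -0.7, 6.6]
gripper_width: 0.294
grip_force: 45.1
```

Request:
carry_out:
  increments:
    - [0.9,0,0,0,0,0,0]
    - [0.9,0,0,0,0,0,0]
    - [0.9,0,0,0,0,0,0]
    - [0.9,0,0,0,0,0,0]
    - [0.9,0,0,0,0,0,0]

```text
time_s: 62.92
ee_pos: [0.5914, -0.2341, 0.1274]
orientation: [-0.001, 1.0, -0.003, -0.001]
force: [-0.3, 1.6, -0.9]
gripper_width: 0.775
grip_force: 1.0
```

Request:
carry_out:
  increments:
    - [-1,0,0,0,0,0,0]
    - [-1,0,0,0,0,0,0]
    - [-1,0,0,0,0,0,0]
    - [-1,0,0,0,0,0,0]
    - [-1,0,0,0,0,0,0]

```text
time_s: 63.55
ee_pos: [0.5919, -0.2307, 0.1284]
orientation: [-0.003, 1.0, -0.002, -0.001]
force: [-3.7, -4.0, -0.8]
gripper_width: 0.386
grip_force: 11.7
```

Request:
carry_out:
  increments:
    - [-1,0,0,0,0,0,0]
    - [-1,0,0,0,0,0,0]

```text
time_s: 63.8
ee_pos: [0.5919, -0.2347, 0.1283]
orientation: [-0.001, 1.0, -0.003, -0.0]
force: [-1.9, 0.2, -1.0]
gripper_width: 0.294
grip_force: 44.8
```

```bash
python3 - <<'E'
from h import *
R=Rdown(0,-1); way([.592,-.232,.128],R,"h"); caps(); jawy()
E
```

```text
h now [ 0.5919 -0.2347  0.1283] shift [ 0.0001 -0.0027  0.0003] rot [-0.1  0.  -0.4] rows 0.0 F [-1.9  0.2 -1. ] w 0.294 gf 44.8
cap 55 [0.5942 0.0232 0.1366]
cap 46 [ 0.5919 -0.0654  0.1372]
cap 50 [ 0.5916 -0.1141  0.1375]
cap 54 [ 0.589  -0.0224  0.1374]
top 552 ((590.4757690429688, -21.147750854492188), (131.10546875, 48.448673248291016), 86.2822494506836)
top 185 ((591.573974609375, -114.47753143310547), (43.62660217285156, 44.262508392333984), 3.8418796062469482)
jaw black y [0.0298 0.0734 0.084 ] 79 orange y [0.0454 0.0485 0.0868] 23
```

Request:
carry_out:
  increments:
    - [0.9,0,0,0,0,0,0]
    - [0.9,0,0,0,0,0,0]
    - [0.9,0,0,0,0,0,0]
    - [0.9,0,0,0,0,0,0]
    - [0.9,0,0,0,0,0,0]

```text
time_s: 64.53
ee_pos: [0.593, -0.2342, 0.1285]
orientation: [-0.001, 1.0, -0.003, 0.001]
force: [-0.7, 1.6, -1.5]
gripper_width: 0.777
grip_force: 1.0
```

Request:
carry_out:
  increments:
    - [-1,0,0,0,0,0,0]
    - [-1,0,0,0,0,0,0]
    - [-1,0,0,0,0,0,0]
    - [-1,0,0,0,0,0,0]
    - [-1,0,0,0,0,0,0]

```text
time_s: 65.15
ee_pos: [0.5932, -0.2306, 0.1293]
orientation: [-0.003, 1.0, -0.002, 0.0]
force: [-2.5, -2.5, 1.2]
gripper_width: 0.391
grip_force: 12.1
```

Request:
carry_out:
  increments:
    - [-1,0,0,0,0,0,0]
    - [-1,0,0,0,0,0,0]

```text
time_s: 65.4
ee_pos: [0.5933, -0.2348, 0.1292]
orientation: [-0.001, 1.0, -0.003, 0.001]
force: [2.0, 0.8, 2.5]
gripper_width: 0.294
grip_force: 45.0
```

```bash
python3 - <<'E'
from h import *
caps(); jawy()
E
```

```text
cap 52 [0.5944 0.0171 0.1379]
cap 58 [ 0.5931 -0.0715  0.1373]
cap 56 [ 0.5917 -0.1156  0.1374]
cap 57 [ 0.5897 -0.0271  0.1378]
top 746 ((590.927734375, -49.182891845703125), (173.8069305419922, 49.393619537353516), 88.26092529296875)
jaw black y [0.0124 0.064  0.074 ] 81 orange y [0.0392 0.0422 0.0805] 26
```

Request:
carry_out:
  increments:
    - [0.9,0,0,0,0,0,0]
    - [0.9,0,0,0,0,0,0]
    - [0.9,0,0,0,0,0,0]
    - [0.9,0,0,0,0,0,0]
    - [0.9,0,0,0,0,0,0]

```text
time_s: 66.12
ee_pos: [0.5918, -0.2342, 0.1277]
orientation: [-0.001, 1.0, -0.003, -0.001]
force: [-0.0, 2.2, -0.8]
gripper_width: 0.775
grip_force: 1.0
```

Request:
carry_out:
  increments:
    - [-1,0,0,0,0,0,0]
    - [-1,0,0,0,0,0,0]
    - [-1,0,0,0,0,0,0]
    - [-1,0,0,0,0,0,0]
    - [-1,0,0,0,0,0,0]

```text
time_s: 66.75
ee_pos: [0.5921, -0.2307, 0.1284]
orientation: [-0.003, 1.0, -0.002, -0.001]
force: [-0.5, 3.4, 0.7]
gripper_width: 0.385
grip_force: 9.9
```

Request:
carry_out:
  increments:
    - [-1,0,0,0,0,0,0]
    - [-1,0,0,0,0,0,0]

```text
time_s: 67.0
ee_pos: [0.5922, -0.2347, 0.1283]
orientation: [-0.001, 1.0, -0.003, 0.0]
force: [-0.4, 0.3, -2.5]
gripper_width: 0.296
grip_force: 45.0
```

```bash
python3 - <<'E'
from h import *
caps(); jawy()
E
```

```text
cap 52 [0.5944 0.0095 0.1378]
cap 56 [ 0.5938 -0.0777  0.1374]
cap 55 [ 0.5922 -0.1218  0.1373]
cap 51 [ 0.5883 -0.0347  0.1374]
top 753 ((591.2445678710938, -56.6640625), (176.23570251464844, 48.272335052490234), 88.60700988769531)
jaw black y [0.0398 0.0577 0.0677] 79 orange y [0.0324 0.0354 0.0739] 25
```

Request:
carry_out:
  increments:
    - [0.9,0,0,0,0,0,0]
    - [0.9,0,0,0,0,0,0]
    - [0.9,0,0,0,0,0,0]
    - [0.9,0,0,0,0,0,0]
    - [0.9,0,0,0,0,0,0]

```text
time_s: 67.72
ee_pos: [0.5926, -0.2343, 0.1283]
orientation: [-0.001, 1.0, -0.003, 0.0]
force: [-0.9, 2.5, -1.3]
gripper_width: 0.774
grip_force: 1.0
```

Request:
carry_out:
  increments:
    - [-1,0,0,0,0,0,0]
    - [-1,0,0,0,0,0,0]
    - [-1,0,0,0,0,0,0]
    - [-1,0,0,0,0,0,0]
    - [-1,0,0,0,0,0,0]

```text
time_s: 68.35
ee_pos: [0.593, -0.2306, 0.129]
orientation: [-0.003, 1.0, -0.002, 0.0]
force: [-1.6, 3.4, 2.5]
gripper_width: 0.389
grip_force: 9.9
```

Request:
carry_out:
  increments:
    - [-1,0,0,0,0,0,0]
    - [-1,0,0,0,0,0,0]

```text
time_s: 68.6
ee_pos: [0.593, -0.2347, 0.1289]
orientation: [-0.001, 1.0, -0.003, 0.001]
force: [0.2, 0.9, 0.9]
gripper_width: 0.294
grip_force: 45.1
```

```bash
python3 - <<'E'
from h import *
caps(); jawy(); jawy()
E
```

```text
cap 53 [0.5954 0.0079 0.1373]
cap 51 [ 0.595  -0.0805  0.1377]
cap 58 [ 0.592  -0.1232  0.1376]
cap 52 [ 0.5889 -0.0362  0.1376]
top 745 ((590.1251831054688, -58.430633544921875), (173.82168579101562, 50.27323913574219), 88.25782775878906)
jaw black y [0.0237 0.0511 0.0614] 87 orange y [0.0319 0.0353 0.0676] 28
jaw black y [0.0283 0.0513 0.0617] 81 orange y [0.0319 0.0353 0.0674] 28
```

Request:
carry_out:
  increments:
    - [1,0,0,0,0,0,0]
    - [1,0,0,0,0,0,0]
    - [1,0,0,0,0,0,0]
    - [1,0,0,0,0,0,0]
    - [1,0,0,0,0,0,0]

```text
time_s: 69.38
ee_pos: [0.5923, -0.2344, 0.128]
orientation: [-0.001, 1.0, -0.003, 0.0]
force: [0.9, 2.5, -1.3]
gripper_width: 0.773
grip_force: 1.0
```

Request:
carry_out:
  increments:
    - [1,0,0,0,0,0,0]
    - [1,0,0,0,0,0,0]
    - [1,0,0,0,0,0,0]

```text
time_s: 69.75
ee_pos: [0.592, -0.235, 0.1284]
orientation: [-0.001, 1.0, -0.003, -0.0]
force: [-0.5, 0.3, -0.5]
gripper_width: 0.992
grip_force: 0.0
```

```bash
python3 - <<'E'
from h import *
caps(); jawy(); jawy(); print(pose()[0])
p,d=cam("top");save("t10.png",cv2.resize(p[140:200,230:390],None,fx=5,fy=5,interpolation=cv2.INTER_CUBIC))
E
```

```text
cap 54 [0.596  0.0079 0.1378]
cap 52 [ 0.5932 -0.0803  0.1368]
cap 55 [ 0.5914 -0.1233  0.1382]
cap 54 [ 0.5899 -0.0362  0.1378]
top 745 ((590.5003051757812, -58.542015075683594), (173.859130859375, 49.24842071533203), 88.33758544921875)
jaw black y [0.0283 0.0541 0.0644] 80 orange y [0.0318 0.0349 0.0677] 29
jaw black y [0.019  0.0521 0.0643] 85 orange y [0.0318 0.035  0.0676] 28
[ 0.59228761 -0.23440527  0.12848027]
```

View pics/t10.png

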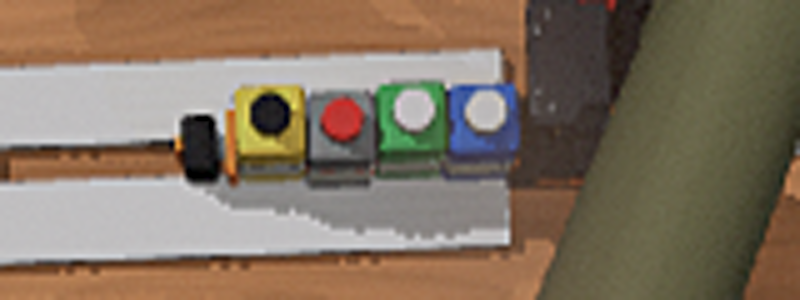

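The row is closed up and I estimate the pad at about 5–6 mm in. One small partial stroke adds margin.

Request:
carry_out:
  increments:
    - [0,0,0,0,0,0,0]
    - [0,0,0,0,0,0,0]
    - [0,0,0,0,0,0,0]
    - [0,0,0,0,0,0,0]
    - [0,0,0,0,0,0,0]

```text
time_s: 70.58
ee_pos: [0.5929, -0.2283, 0.1291]
orientation: [-0.005, 1.0, -0.001, -0.0]
force: [-3.7, 11.0, 7.4]
gripper_width: 0.542
grip_force: 5.1
```

Request:
carry_out:
  increments:
    - [0,0,0,0,0,0,0]
    - [0,0,0,0,0,0,0]
    - [0,0,0,0,0,0,0]

```text
time_s: 70.95
ee_pos: [0.5929, -0.2277, 0.1292]
orientation: [-0.005, 1.0, -0.001, -0.0]
force: [-3.7, 11.0, 7.4]
gripper_width: 0.503
grip_force: 5.3
```

Request:
carry_out:
  increments:
    - [1,0,0,0,0,0,0]
    - [1,0,0,0,0,0,0]
    - [1,0,0,0,0,0,0]
    - [1,0,0,0,0,0,0]
    - [1,0,0,0,0,0,0]

```text
time_s: 71.58
ee_pos: [0.5923, -0.2353, 0.1284]
orientation: [-0.0, 1.0, -0.003, 0.0]
force: [-0.7, -0.1, 0.4]
gripper_width: 0.96
grip_force: 0.0
```

```bash
python3 - <<'E'
from h import *
caps(); jawy(); jawy(); print(pose()[0],robot.sense()["gripper_width"],robot.sense()["grip_force"])
E
```

```text
cap 51 [0.5957 0.0079 0.138 ]
cap 54 [ 0.5936 -0.0806  0.1375]
cap 50 [ 0.5922 -0.1231  0.1376]
cap 57 [ 0.5894 -0.0362  0.1376]
top 756 ((590.8018188476562, -58.5325927734375), (173.85316467285156, 49.00239181518555), 88.23934173583984)
jaw black y [0.0159 0.0518 0.0643] 86 orange y [0.0319 0.0352 0.0676] 30
jaw black y [0.0227 0.052  0.0642] 82 orange y [0.0319 0.035  0.0677] 29
[ 0.59225175 -0.23509198  0.12837504] 0.9906964886198415 0.0
```

Request:
carry_out:
  increments:
    - [-0.16,0,0,0,0,0,0]
    - [-0.16,0,0,0,0,0,0]
    - [-0.16,0,0,0,0,0,0]
    - [-0.16,0,0,0,0,0,0]
    - [-0.16,0,0,0,0,0,0]

```text
time_s: 72.35
ee_pos: [0.5929, -0.2282, 0.1292]
orientation: [-0.005, 1.0, -0.001, -0.0]
force: [-4.2, 11.9, 8.1]
gripper_width: 0.52
grip_force: 5.6
```

Request:
carry_out:
  increments:
    - [-0.16,0,0,0,0,0,0]
    - [-0.16,0,0,0,0,0,0]
    - [-0.16,0,0,0,0,0,0]

```text
time_s: 72.72
ee_pos: [0.593, -0.229, 0.1293]
orientation: [-0.004, 1.0, -0.001, -0.0]
force: [-2.7, 8.8, 7.0]
gripper_width: 0.425
grip_force: 9.0
```

```bash
python3 - <<'E'
from h import *
jawy(); jawy()
E
```

```text
jaw black y [0.0213 0.0511 0.0612] 85 orange y [0.0318 0.034  0.0642] 26
jaw black y [0.0285 0.0513 0.0611] 83 orange y [0.0318 0.034  0.0644] 26
```

Request:
carry_out:
  increments:
    - [1,0,0,0,0,0,0]
    - [1,0,0,0,0,0,0]
    - [1,0,0,0,0,0,0]
    - [1,0,0,0,0,0,0]
    - [1,0,0,0,0,0,0]

```text
time_s: 73.45
ee_pos: [0.5925, -0.2343, 0.1282]
orientation: [-0.001, 1.0, -0.003, 0.0]
force: [-0.3, -0.3, 0.1]
gripper_width: 0.908
grip_force: 0.0
```

```bash
python3 - <<'E'
from h import *
caps(); jawy(); jawy(); print(pose()[0],robot.sense()["gripper_width"],robot.sense()["grip_force"])
E
```

```text
cap 53 [0.5958 0.0079 0.1377]
cap 53 [ 0.5937 -0.0804  0.1379]
cap 54 [ 0.5918 -0.1233  0.1376]
cap 54 [ 0.5894 -0.0362  0.1371]
top 753 ((591.1146240234375, -58.45854949951172), (173.65524291992188, 48.256858825683594), 88.58618927001953)
jaw black y [0.0214 0.0515 0.0614] 74 orange y [0.0319 0.0352 0.0676] 29
jaw black y [0.0265 0.0515 0.0615] 81 orange y [0.0319 0.0352 0.0677] 30
[ 0.59217419 -0.2354948   0.12847311] 0.9736905021215109 0.0
```

```bash
cat > edge.py <<'E'
from h import *
def rear(img,fx,fy,ou,ov,y_guess):
    """sub-pixel rear edge of the black jaw top (z=.071), several x rows"""
    g=cv2.cvtColor(img,cv2.COLOR_BGR2GRAY).astype(float); out=[]
    for x in np.arange(.594,.606,.002):
        ys=np.arange(y_guess-.022,y_guess+.03,.0003); uv=np.array([proj("top",(x,y,.071)) for y in ys])
        u=((uv[:,0]-ou+.5)*fx-.5).astype(np.float32); v=((uv[:,1]-ov+.5)*fy-.5).astype(np.float32)
        pr=cv2.remap(g.astype(np.float32),u[None],v[None],cv2.INTER_LINEAR)[0]
        lo=pr.min(); i0=pr.argmin(); hi=np.median(pr[-30:]); k=i0+np.argmax(pr[i0:]>(lo+hi)/2); out.append(ys[k])
    return np.round(np.median(out),4),np.round(np.std(out),4)
E
python3 - <<'E'
from edge import *
print("open",rear(cv2.imread("pics/top0.png"),800/560,600/420,0,0,.205))
print("t3",rear(cv2.imread("pics/t3.png"),2.5,2.5,170,100,.205))
for n in("t7.png","t9.png"): print(n,rear(cv2.imread("pics/"+n),5,5,220,130,.098))
print("t10",rear(cv2.imread("pics/t10.png"),5,5,230,140,.062))
p,d=cam("top"); print("now",rear(cv2.cvtColor(p,cv2.COLOR_RGB2BGR),1,1,0,0,.062))
E
```

```text
open (np.float64(0.2079), np.float64(0.0003))
t3 (np.float64(0.2082), np.float64(0.0003))Traceback (most recent call last):
  File "<stdin>", line 4, in <module>
  File "edge.py", line 6, in rear
    ys=np.arange(y_guess-.022,y_guess+.03,.0003); uv=np.array([proj("top",(x,y,.071)) for y in ys])
                                                               ~~~~^^^^^^^^^^^^^^^^^^
  File "h.py", line 16, in proj
    f,cx,cy,R,t=K(n); c=R@np.array(X)+t; return c[0]/c[2]*f+cx,c[1]/c[2]*f+cy
                ~^^^
  File "h.py", line 7, in K
    c=viewer.calibration(n); f=210/np.tan(np.radians(c["fov_y"])/2)
ValueError: time passes only in moves, steps and waits
```

```bash
sed -i 's/^import numpy as np, cv2/import numpy as np, cv2, functools/; s/^def K(n):/@functools.cache\ndef K(n):/' h.py
python3 - <<'E'
from edge import *
for n in("t7.png","t9.png"): print(n,rear(cv2.imread("pics/"+n),5,5,220,130,.098))
print("t10",rear(cv2.imread("pics/t10.png"),5,5,230,140,.062))
p,d=cam("top"); print("now",rear(cv2.cvtColor(p,cv2.COLOR_RGB2BGR),1,1,0,0,.062))
E
```

```text
t7.png (np.float64(0.1018), np.float64(0.0009))
t9.png (np.float64(0.1018), np.float64(0.0008))
t10 (np.float64(0.0646), np.float64(0.0003))
now (np.float64(0.0634), np.float64(0.0005))
```

```bash
python3 - <<'E'
from h import *
def prof(img,f,ou,ov,y0,y1,x=.600):
    ys=np.arange(y1,y0,-.0015); uv=np.array([proj("top",(x,y,.07)) for y in ys])
    u=((uv[:,0]-ou+.5)*f-.5).astype(np.float32);v=((uv[:,1]-ov+.5)*f-.5).astype(np.float32)
    q=cv2.remap(img,u[None],v[None],cv2.INTER_LINEAR)[0]; return [(round(a*1000,1),*map(int,b[::-1])) for a,b in zip(ys,q)]
p,d=cam("top")
print("t9",prof(cv2.imread("pics/t9.png"),5,220,130,.055,.112)); print("now",prof(cv2.cvtColor(p,cv2.COLOR_RGB2BGR),1,0,0,.02,.077))
E
```

```text
t9 [(np.float64(112.0), 193, 192, 192), (np.float64(110.5), 193, 193, 193), (np.float64(109.0), 193, 194, 195), (np.float64(107.5), 202, 202, 203), (np.float64(106.0), 210, 209, 210), (np.float64(104.5), 189, 187, 187), (np.float64(103.0), 153, 150, 149), (np.float64(101.5), 99, 97, 96), (np.float64(100.0), 55, 54, 54), (np.float64(98.5), 26, 26, 27), (np.float64(97.0), 29, 29, 31), (np.float64(95.5), 38, 36, 40), (np.float64(94.0), 39, 34, 39), (np.float64(92.5), 38, 33, 37), (np.float64(91.0), 37, 32, 36), (np.float64(89.5), 36, 32, 35), (np.float64(88.0), 35, 34, 33), (np.float64(86.5), 33, 34, 30), (np.float64(85.0), 22, 22, 21), (np.float64(83.5), 13, 10, 14), (np.float64(82.0), 14, 11, 14), (np.float64(80.5), 29, 27, 27), (np.float64(79.0), 98, 97, 95), (np.float64(77.5), 178, 177, 175), (np.float64(76.0), 227, 228, 229), (np.float64(74.5), 215, 221, 227), (np.float64(73.0), 196, 196, 198), (np.float64(71.5), 180, 165, 160), (np.float64(70.0), 175, 139, 113), (np.float64(68.5), 193, 136, 81), (np.float64(67.0), 193, 120, 52), (np.float64(65.5), 145, 66, 23), (np.float64(64.0), 
[... 765 characters left out ...]
.float64(51.5), 33, 30, 34), (np.float64(50.0), 31, 29, 32), (np.float64(48.5), 28, 28, 29), (np.float64(47.0), 20, 21, 21), (np.float64(45.5), 10, 12, 11), (np.float64(44.0), 31, 32, 32), (np.float64(42.5), 79, 79, 80), (np.float64(41.0), 129, 130, 133), (np.float64(39.5), 174, 179, 186), (np.float64(38.0), 203, 201, 197), (np.float64(36.5), 198, 168, 126), (np.float64(35.0), 193, 139, 67), (np.float64(33.5), 191, 121, 58), (np.float64(32.0), 189, 106, 49), (np.float64(30.5), 189, 136, 61), (np.float64(29.0), 190, 166, 72), (np.float64(27.5), 192, 180, 80), (np.float64(26.0), 194, 193, 88), (np.float64(24.5), 198, 197, 90), (np.float64(23.0), 201, 199, 91), (np.float64(21.5), 188, 182, 81)]
```

The profile gives the pad only about 3.5–4 mm in (black-to-orange gap 8 mm when free, now about 4.5). I add a somewhat larger partial stroke.

Request:
carry_out:
  increments:
    - [-0.28,0,0,0,0,0,0]
    - [-0.28,0,0,0,0,0,0]
    - [-0.28,0,0,0,0,0,0]
    - [-0.28,0,0,0,0,0,0]
    - [-0.28,0,0,0,0,0,0]

```text
time_s: 74.32
ee_pos: [0.593, -0.2282, 0.1292]
orientation: [-0.005, 1.0, -0.001, -0.0]
force: [-3.5, 12.1, 8.8]
gripper_width: 0.52
grip_force: 5.6
```

Request:
carry_out:
  increments:
    - [-0.28,0,0,0,0,0,0]
    - [-0.28,0,0,0,0,0,0]
    - [-0.28,0,0,0,0,0,0]

```text
time_s: 74.7
ee_pos: [0.593, -0.2315, 0.1292]
orientation: [-0.003, 1.0, -0.002, 0.0]
force: [-1.7, 5.7, 5.4]
gripper_width: 0.363
grip_force: 13.0
```

Request:
carry_out:
  increments:
    - [1,0,0,0,0,0,0]
    - [1,0,0,0,0,0,0]
    - [1,0,0,0,0,0,0]
    - [1,0,0,0,0,0,0]
    - [1,0,0,0,0,0,0]

```text
time_s: 75.32
ee_pos: [0.5927, -0.2342, 0.1282]
orientation: [-0.001, 1.0, -0.003, 0.0]
force: [1.1, 1.8, -1.6]
gripper_width: 0.851
grip_force: 0.9
```

```bash
cat > gap.py <<'E'
from edge import *
def gap(img,f,ou,ov,yr):
    """rear and front edges of the black jaw and back edge of the orange pad, sub-pixel, z=.07"""
    o=[]
    for x in np.arange(.596,.605,.0015):
        ys=np.arange(yr+.012,yr-.04,-.0002); uv=np.array([proj("top",(x,y,.07)) for y in ys])
        u=((uv[:,0]-ou+.5)*f-.5).astype(np.float32);v=((uv[:,1]-ov+.5)*f-.5).astype(np.float32)
        q=cv2.remap(img,u[None],v[None],cv2.INTER_LINEAR)[0].astype(float)
        B=q[:,0]; k=np.where(B<100)[0]; i=k[0]; j=i+np.argmax(B[i:]>100); j2=j+np.argmax(B[j:]<130); o.append((ys[i],ys[j],ys[j2]))
    o=np.median(o,0)*1000; print("rear %.1f front %.1f padback %.1f  gap %.1f rear-padback %.1f"%(*o,o[1]-o[2],o[0]-o[2]))
E
python3 - <<'E'
from gap import *
for n in("t7.png","t9.png"): gap(cv2.imread("pics/"+n),5,220,130,.1018)
gap(cv2.imread("pics/t10.png"),5,230,140,.0646)
p,d=cam("top"); gap(cv2.cvtColor(p,cv2.COLOR_RGB2BGR),1,0,0,.063); caps()
E
```

```text
rear 101.6 front 79.0 padback 79.0  gap 0.0 rear-padback 22.6
rear 101.6 front 79.0 padback 79.0  gap 0.0 rear-padback 22.6
rear 64.6 front 42.6 padback 42.6  gap 0.0 rear-padback 22.0
rear 62.2 front 40.2 padback 40.2  gap 0.0 rear-padback 22.0
cap 53 [0.5952 0.0079 0.1375]
cap 52 [ 0.5929 -0.0807  0.1372]
cap 54 [ 0.5926 -0.1234  0.137 ]
cap 52 [ 0.5895 -0.0363  0.1373]
top 755 ((590.635498046875, -58.468841552734375), (173.66287231445312, 49.057621002197266), 88.34973907470703)
```

Request:
carry_out:
  increments:
    - [-0.36,0,0,0,0,0,0]
    - [-0.36,0,0,0,0,0,0]
    - [-0.36,0,0,0,0,0,0]
    - [-0.36,0,0,0,0,0,0]
    - [-0.36,0,0,0,0,0,0]

```text
time_s: 76.05
ee_pos: [0.5925, -0.2284, 0.1291]
orientation: [-0.005, 1.0, -0.001, -0.001]
force: [-4.0, 12.1, 9.2]
gripper_width: 0.521
grip_force: 5.9
```

Request:
carry_out:
  increments:
    - [-0.36,0,0,0,0,0,0]
    - [-0.36,0,0,0,0,0,0]
    - [-0.36,0,0,0,0,0,0]

```text
time_s: 76.42
ee_pos: [0.5927, -0.2331, 0.1291]
orientation: [-0.002, 1.0, -0.003, 0.0]
force: [-1.8, 3.9, 5.2]
gripper_width: 0.33
grip_force: 17.5
```

Request:
carry_out:
  increments:
    - [1,0,0,0,0,0,0]
    - [1,0,0,0,0,0,0]
    - [1,0,0,0,0,0,0]
    - [1,0,0,0,0,0,0]
    - [1,0,0,0,0,0,0]

```text
time_s: 77.05
ee_pos: [0.5926, -0.2341, 0.1282]
orientation: [-0.001, 1.0, -0.003, 0.0]
force: [1.0, 1.3, -0.5]
gripper_width: 0.811
grip_force: 1.0
```

```bash
sed -i 's/j2=j+np.argmax(B\[j:\]<130)/m=j+np.argmax(B[j:j+40]); j2=m+np.argmax(B[m:]<120)/' gap.py
python3 - <<'E'
from gap import *
for n in("t7.png","t9.png"): gap(cv2.imread("pics/"+n),5,220,130,.1018)
gap(cv2.imread("pics/t10.png"),5,230,140,.0646)
p,d=cam("top"); gap(cv2.cvtColor(p,cv2.COLOR_RGB2BGR),1,0,0,.063); caps()
E
```

```text
rear 101.6 front 79.0 padback 70.0  gap 9.0 rear-padback 31.6
rear 101.6 front 79.0 padback 70.2  gap 8.8 rear-padback 31.4
rear 64.6 front 42.6 padback 36.2  gap 6.4 rear-padback 28.4
rear 60.8 front 39.2 padback 38.2  gap 1.0 rear-padback 22.6
cap 53 [0.5955 0.0079 0.1372]
cap 50 [ 0.5943 -0.0805  0.1374]
cap 51 [ 0.5924 -0.1234  0.1373]
cap 52 [ 0.5901 -0.0362  0.1374]
top 748 ((590.7379150390625, -58.467079162597656), (173.75326538085938, 48.93231201171875), 88.0665054321289)
```

Request:
carry_out:
  increments:
    - [-0.38,0,0,0,0,0,0]
    - [-0.38,0,0,0,0,0,0]
    - [-0.38,0,0,0,0,0,0]
    - [-0.38,0,0,0,0,0,0]
    - [-0.38,0,0,0,0,0,0]

```text
time_s: 77.78
ee_pos: [0.5926, -0.2285, 0.1291]
orientation: [-0.005, 1.0, -0.001, -0.001]
force: [-4.4, 11.6, 7.4]
gripper_width: 0.515
grip_force: 6.0
```

Request:
carry_out:
  increments:
    - [-0.38,0,0,0,0,0,0]
    - [-0.38,0,0,0,0,0,0]
    - [-0.38,0,0,0,0,0,0]

```text
time_s: 78.15
ee_pos: [0.5927, -0.2335, 0.1291]
orientation: [-0.002, 1.0, -0.003, 0.0]
force: [-2.2, 3.4, 5.5]
gripper_width: 0.325
grip_force: 21.9
```

Request:
carry_out:
  increments:
    - [1,0,0,0,0,0,0]
    - [1,0,0,0,0,0,0]
    - [1,0,0,0,0,0,0]
    - [1,0,0,0,0,0,0]
    - [1,0,0,0,0,0,0]

```text
time_s: 78.78
ee_pos: [0.5926, -0.2333, 0.1281]
orientation: [-0.001, 1.0, -0.003, 0.0]
force: [0.2, 3.0, 0.2]
gripper_width: 0.807
grip_force: 1.7
```

Request:
carry_out:
  increments:
    - [1,0,0,0,0,0,0]
    - [1,0,0,0,0,0,0]
    - [1,0,0,-0.03,0,0,0]
    - [1,0,0,-0.07,0,0,0]
    - [1,0,0,-0.12,0,0,0]

```text
time_s: 79.4
ee_pos: [0.5915, -0.2357, 0.2487]
orientation: [-0.001, 1.0, -0.004, -0.001]
force: [0.2, -0.7, -1.2]
gripper_width: 1.002
grip_force: 0.0
```

```bash
python3 - <<'E'
from gap import *
p,d=cam("top"); gap(cv2.cvtColor(p,cv2.COLOR_RGB2BGR),1,0,0,.061); caps(); bottle_obbs(p,d)
a=cv2.resize(p[140:200,230:390],None,fx=4,fy=4,interpolation=cv2.INTER_CUBIC); q,_=cam("side"); b=cv2.resize(q[180:265,240:400],None,fx=4,fy=4,interpolation=cv2.INTER_CUBIC); save("fin.png",np.vstack([a,b]))
E
```

```text
rear 61.2 front 39.2 padback 38.0  gap 1.2 rear-padback 23.2
cap 55 [0.5953 0.0079 0.1377]
cap 51 [ 0.5939 -0.0805  0.1378]
cap 54 [ 0.5913 -0.1233  0.1381]
cap 54 [ 0.5882 -0.0362  0.1384]
top 760 ((590.4908447265625, -58.38726806640625), (173.5503692626953, 49.54010009765625), 88.44947814941406)
c_px [183. 126.] n 1083 ctr [752.2 331.6] size [ 63.6 177.4] ang 89.3 z90 0.069 hsv [ 29. 138. 190.]
c_px [284. 172.] n 2615 ctr [591.5  -5.5] size [130.9 408.6] ang 0.2 z90 0.06 hsv [ 30.   5. 189.]
c_px [114. 203.] n 806 ctr [513.1 543.9] size [ 89.  281.1] ang 46.6 z90 0.031 hsv [ 16.  99. 173.]
c_px [440. 209.] n 654 ctr [ 443.6 -469.9] size [ 79.5 123.3] ang 38.7 z90 0.083 hsv [ 15.  12. 119.]
c_px [391. 270.] n 1101 ctr [ 254.3 -317.3] size [ 63.2 170.7] ang 60.8 z90 0.067 hsv [ 60.   4. 123.]
c_px [534. 281.] n 782 ctr [ 200.3 -795.7] size [161.4 122.9] ang 20.3 z90 0.046 hsv [103.  10.  71.]
c_px [200. 289.] n 1152 ctr [211.6 284. ] size [ 65.8 177.3] ang 69.3 z90 0.068 hsv [ 26. 146. 189.]
c_px [ 88. 298.] n 546 ctr [196.9 635. ] size [ 13.8 197.2] ang 81.9 z90 0.083 hsv [  4. 216.  46.]
c_px [264. 352.] n 246 ctr [ 8.4 89.8] size [ 42.3 158.2] ang 82.3 z90 0.024 hsv [29. 73. 97.]
c_px [482. 348.] n 286 ctr [  13.8 -589.6] size [44.7 97.6] ang 65.3 z90 0.083 hsv [107. 166.  72.]
c_px [533. 368.] n 730 ctr [ -34.  -737.3] size [112.1 222.2] ang 63.5 z90 0.083 hsv [ 15. 120.  86.]
```

View pics/fin.png

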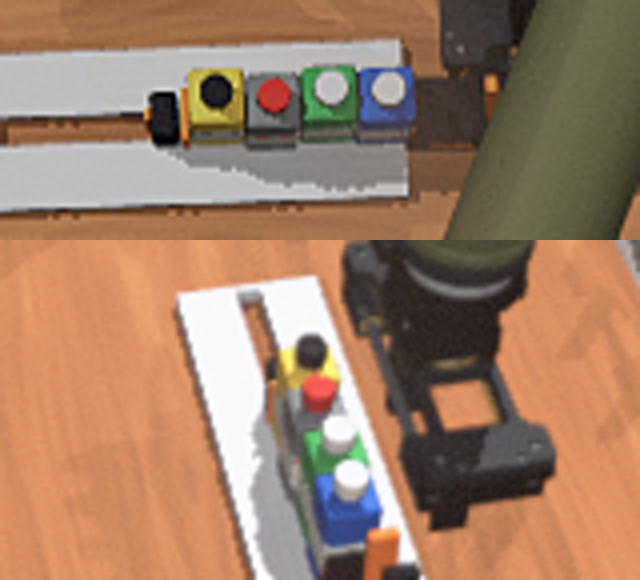

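The top view shows the four bottles touching between the pad (crop 184,115) and the fixed jaw (412,100), all upright. The pad is about 6–7 mm in, the trigger is released and the gripper is clear.

```bash
python3 -c "
from plant import ticket; print(ticket.finish_job())"
```

```text
the job is handed in; nothing more can be done
None
```

The job is handed in: green, grey and yellow stand upright next to blue on the bed, clamped with the pad pressed in about 6–7 mm by my image estimate. The trigger is released and the gripper is clear. Grey was knocked out of line mid-run, so I regripped it and set it back before clamping.

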